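# Load a bushing on its side into a gravity chute behind its stop blade

## Task

Get the bench feeder ready: first take the stop blade from its rest, push it fully home in the slot across the sloping chute and let it go, so that nothing can roll past into the bin. Then stand the brass bushing on the small loading deck and let go of it; from there bring it over the lip onto its side in the chute, square to it, and roll it down so that it comes to rest against the blade. It is best tipped and rolled with closed fingers. Leave the loupe, the steel knob and the gauge block where they are.

Things in the scene. Friction and masses are not known exactly. Their poses are not given: they have to be found in the camera images.
- feeder: The bench feeder, fixed: a blue level deck on legs, behind it a level landing strip with a back board, which runs on into a sloping aluminium chute with a small blue bin at its low end. Origin on the desk under the chute's centre line. x runs across the chute, from the deck to the back board; y along the chute, uphill seen from above; z up. Highest point 150 mm.
- deck_mid (a point): Good standing place for the bushing: a point on the deck's level top, 99.5 mm above the desk; axes as the feeder's. The deck reaches 35 mm to -x, 27 mm to +x (to the lip), 32 mm to -y and 38 mm to +y of it.
- lip_top (a point): Middle of the steel lip's top, 28.5 mm to +x of deck_mid; axes as the feeder's. Lip 4 mm thick, 2.5 mm proud of the deck. Behind it lies the level strip, 2.8 mm below the lip, 31 mm wide up to the back board (47 mm above the lip); it reaches from y = -22 mm, where the 18 degree slope begins, to +63 mm, where it is open. Past -22 mm the bushing rolls by itself.
- slot (a point): Centre of the blade slot, on the chute floor's surface. x across the chute (as the feeder's), y uphill along the floor, z square to the floor, so leaning 18 degrees from vertical towards the low end. The slot is square to the floor: 8 mm wide along the chute, 48 mm long across it (notched into both walls), with a sill 6 mm below the floor.
- slot_mouth (a point): Centre of the slot's mouth, level with the wall tops, 26 mm above slot along its z; same axes. The chute is 31 mm wide between walls 26 mm high, in line with the strip. The slope begins 95 mm uphill of the slot; the near wall begins there, with a rounded end, so a bushing still lying on the lip or askew jams on it.
- stop_blade: Loose steel plate, 46 mm (its x) by 5 mm (its y) by 40 mm high (its z), with a red ribbed grip block on top, 24 x 14 x 24 mm (z from 40 to 64 mm). Origin at the centre of the plate's lower edge. 60 g. It starts upright in its rest. Home in the slot its lower edge stands on the sill, 6 mm below the chute floor, with its axes along those of the slot (or turned by half a turn about z).
- blade_rest: Fixed grey block, 80 (x) x 36 (y) x 26 mm high, origin at the centre of its underside; the blade stands in a slot in its top, 49 x 8 mm, whose bottom is 6 mm above the desk. The blade lifts straight out.
- bushing: Brass bushing, 34 mm diameter, 26 mm high, about 100 g, standing on the desk at first. Origin at the centre of its lower end face, z its axis. It rolls only with its axis across the chute; its side is faceted, so it stays put on the level. On the deck a push at its rear side stops at the lip; fingers grip the side, so they must rise along it as it tips, to about 60 degrees, then push on over.
- bushing_mid (a point): Centre of the brass bushing, 13 mm above its lower end face. When it lies against the blade this point is 17 to 18 mm above the chute floor and about 18 mm uphill of the slot's centre.
- loupe: Bystander: black inspection loupe, 35 mm diameter, 40 mm high, origin under its centre.
- knob_part: Bystander: round steel knob, 36 mm diameter, 22 mm high, origin under its centre.
- gauge: Bystander: steel gauge block on edge, 9 x 30 x 35 mm high, origin under its centre.

How it is judged:
On the way, in this order (a step that is already met when the one before it is completed fails the run):
1. the stop blade is home in the chute's slot and let go (x of stop_blade in the frame of slot between -0.004 and 0.004 m and y of stop_blade in the frame of slot between -0.004 and 0.004 m and z of stop_blade in the frame of slot between -0.009 and -0.003 m and angle between the z axis of stop_blade and the z axis of slot, either way round below 0.15 rad and contact force between the fingers and stop_blade below 0.1 N), for 0.2 s.
2. the bushing stands on the loading deck, let go (x of bushing_mid in the frame of deck_mid between -0.035 and 0.03 m and y of bushing_mid in the frame of deck_mid between -0.035 and 0.04 m and z of bushing_mid in the frame of deck_mid between 0.009 and 0.017 m and angle between the z axis of bushing and the z axis of deck_mid, either way round below 0.1 rad and contact force between the fingers and bushing below 0.1 N), for 0.15 s.
At the end, for the whole second after the job is handed in: Blade released, home in the slot: lower edge 3-9 mm below the floor, within 4 mm of centre, square to 0.15 rad. Bushing released, at rest in the chute on its side: axis across it to 0.25 rad, centre 12-26 mm uphill of the slot, 12-23 mm over the floor, within 6 mm of mid-channel (all of step 1 and x of bushing_mid in the frame of slot between -0.006 and 0.006 m and y of bushing_mid in the frame of slot between 0.012 and 0.026 m and z of bushing_mid in the frame of slot between 0.012 and 0.023 m and angle between the z axis of bushing and the x axis of slot, either way round below 0.25 rad and linear speed of bushing below 0.03 m/s and contact force between the fingers and bushing below 0.1 N); the robot touches nothing.
It fails at once if a bystander (loupe, steel knob, gauge block) is moved more than 30 mm (distance of any of loupe, knob_part, gauge from where it was at the start of the episode above 0.03 m).
It also fails if it takes over 72 s, if anything falls off the work surface, if the arm or the gripper's body presses on something with over 40 N, if the wrist force passes 120 N, or if a joint passes its speed limit or range.

## Robot

A 6-joint arm with a two-finger parallel gripper is mounted at the origin on a cart in front of the work surface, level with it; the furniture and walls round the work are solid. World frame = base frame: x ahead of the robot, y to its left, z up, the work surface at z = 0. Lengths are in m, angles in rad, forces in N, time in s.
With the tool pointing down it reaches from about 0.35 to 0.775 m from the base axis. Payload 5.5 kg.
Tool frame: the origin (TCP) lies midway between the tips of the shut fingers; the grasp point (between the pads) lies 19 mm behind it; z points along the fingers, y is the direction in which the jaws open and shut (so a half turn about z gives the same grasp; the last joint's range is limited). The gripper opens to 85 mm and grips with 20 to 120 N. Pads are 22 mm wide; open, the fingers measure 114 mm over their backs; the gripper's body (76 mm by 85 mm) begins 54 mm behind the grasp point. The pads swing forward as they close: fully open they stand 13 mm farther back than shut.
Start: joints at [-1.4, 0.313, 0.046, 1.304, 0, 1.431], TCP at [0.176, -0.547, 0.231] pointing down, gripper open.
Joint ranges: [-2.76, 2.76], [-0.86, 1.69], [-1.03, 1.26], [-2.2, 2.34], [-1.47, 1.5], [-3.14, 3.14]. Speed limits (rad/s): [2.57, 2.57, 3.14, 3.14, 3.14, 3.14].

## Interface

Orientations are given as a unit quaternion [w, x, y, z].
In Python, from workcell import env gives the robot as it stands.
- The arm moves only by the shell command python3 -m pendant 'ROWS' [FORCE]. ROWS is JSON, a list of rows, each a list of 3 entries, a list of its own where there are three numbers: the shift along the tool's x, y, z each as a share of 20 mm, from -1 to 1, then the turn about the tool's z as a share of 6 degrees, from -1 to 1, then the closure, from -1 (fully open) to 1 (shut). In form: [[[tx, ty, tz], turn, claw], ...]. A call has 1 to 12 rows; each row shifts and turns the commanded pose from where the row before left it, along the tool's axes as they then stand; what a row does not reach is not made up. A row lasts 1/8 s, in which the tool goes at most 62.5 mm and 10.7 degrees, less where a joint would pass 70% of its speed; a pose out of reach is approached as far as the arm can. A call with a number of a shift or a turn outside -1 to 1 is refused whole. A call with a gripper value outside its range is refused whole. The fingers move at their own pace and stop on an object; FORCE is the grip in N (left out, the last holds). Time passes only in rows, so rows that do not move let the fingers close. It gives the time, the measured TCP pose, the force and the opening at its end, in the units of the state.
- env.get_state(): the state, without advancing time (a new reading comes with each control period).
- env.read_camera(name): name is "side" or "top"; returns a dict with "color" (400x640x3 uint8, blue, green, red), "mtx" (3x3 intrinsics, pixels), "k1" (the pictures are not rectified: a ray, as slopes to the right and down, at radius r is drawn at 1 + k1 r^2 times it, then the intrinsics apply), "view" (4x4, takes a point from world to camera coordinates). Camera axes: x right, y down, z forward; pixel columns grow to the right and rows downward; lengths in m; the calibration is good to about 2 mm. A picture is of the moment at which its call begins. There is no depth.
- env.hand_in(): hands the job in, once; it reports no verdict.
Trained networks look in the newest picture that a camera, given by its name, has taken for a name from the list of things; names that differ only in an ending like _2 or _b are one class to them, and where a whole thing is asked for, a point or a joint stands for the part that bears it (a point fixed in the world has none). Each returns a list of dicts, best first, with "p" (0 to 1); they miss things now and then, are a little off and sometimes report something else, mostly with a low value. They report only what shows in the picture. A call takes as long as a camera call.
- env.boxes_of(camera, thing): "location" ([column, row] in pixels, amid what is visible of it).
- env.cut_out(camera, thing): "region" (400x640 bool, what is visible of it) and "location" ([column, row] in pixels, amid what is visible of it).
The state is a dict: "clock": time; "joint_pos": joint angles; "qvel": joint speeds; "tau": joint torques, N m; "tcp_pos": TCP position; "orientation": TCP orientation; "wrist_force": force on the tool from outside, world axes, zero at the start; "ft_torque": the same for the moment, N m; "finger_gap": finger opening in m.
Only numpy, scipy, OpenCV 4.12 (cv2) and the standard library are available. Lean on these libraries where they do the work, as an engineer would, in place of code of your own. Each camera call takes 0.05 s, during which the arm holds its last target.

## Working session

There is one attempt and no reset: what is moved stays moved. The work goes in short steps, Python scripts to look and compute and a shell command to move; the robot and the scene stay as the last step left them, time stands still between calls to the robot, and variables do not carry over. Pictures are saved under pics/ and viewed, and the job is handed in when it is done.

```bash
ls; mkdir -p pics
python3 - <<'E'
from workcell import env
import cv2
s=env.get_state(); print({k:s[k] for k in('clock','tcp_pos','orientation','finger_gap')})
for c in('side','top'):
    r=env.read_camera(c); cv2.imwrite(f'pics/{c}0.png',r['color']); print(c,r['mtx'],r['k1'],r['view'])
    for t in('feeder','stop_blade','blade_rest','bushing','loupe','knob_part','gauge'):
        print(t,[(d['location'],round(d['p'],2)) for d in env.boxes_of(c,t)][:2])
E
```

```text
pics
{'clock': 0.0, 'tcp_pos': array([ 0.17575848, -0.54694136,  0.23039711]), 'orientation': array([-9.20805207e-04,  9.87946442e-01,  1.54793345e-01, -1.97283820e-05]), 'finger_gap': 0.08545957713655042}
side [[418.30035171   0.         320.64988587]
 [  0.         418.30035171 196.49884583]
 [  0.           0.           1.        ]] -0.034540240476405436 [[ 0.99865687  0.05007851  0.01328907 -0.55864368]
 [ 0.04166891 -0.62385613 -0.78042759 -0.09842805]
 [-0.03079218  0.77993312 -0.62510493  1.27630492]
 [ 0.          0.          0.          1.        ]]
feeder [([333.7, 224.1], 0.59)]
stop_blade [([250.6, 251.3], 0.56)]
blade_rest [([254.6, 264.0], 0.65)]
bushing [([265.7, 303.4], 0.51), ([269.0, 207.1], 0.45)]
loupe [([256.9, 155.4], 0.55)]
knob_part [([265.1, 304.8], 0.6), ([333.4, 222.8], 0.28)]
gauge []
top [[368.79303351   0.         314.6691944 ]
 [  0.         368.79303351 200.10111917]
 [  0.           0.           1.        ]] -0.06775139545202578 [[ 0.06988413 -0.99754612  0.00423539 -0.26258778]
 [-0.97463643 -0.06918281 -0.21283228  0.55110319]
 [ 0.21260303  0.01074563 -0.97707957  1.12384033]
 [ 0.          0.          0.          1.        ]]
feeder [([311.8, 193.0], 0.74)]
stop_blade [([366.4, 247.4], 0.59), ([230.0, 257.9], 0.36)]
blade_rest [([361.3, 251.3], 0.54)]
bushing [([304.8, 239.6], 0.45)]
loupe [([226.4, 258.1], 0.42)]
knob_part [([397.3, 237.6], 0.56)]
gauge [([310.5, 149.6], 0.47)]
```

Run:
```python
import cv2
for c,(x0,y0,x1,y1) in dict(side=(190,110,450,330),top=(200,110,450,300)).items():
    i=cv2.imread(f'pics/{c}0.png')[y0:y1,x0:x1]; i=cv2.resize(i,None,fx=3,fy=3,interpolation=cv2.INTER_CUBIC)[:600]
    for k in range(0,x1-x0,20):cv2.putText(i,str(x0+k),(k*3,8),0,.3,(0,0,255),1)
    for k in range(0,y1-y0,20):cv2.putText(i,str(y0+k),(0,k*3+4),0,.3,(0,0,255),1)
    cv2.imwrite(f'pics/{c}0z.png',i)
```

```text
(no output)
```

View pics/side0.png

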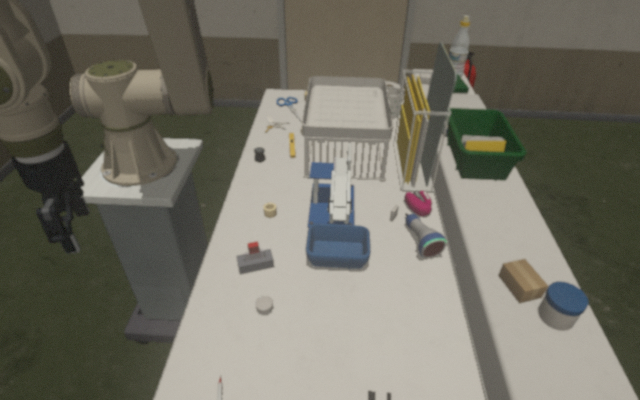

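View pics/side0z.png

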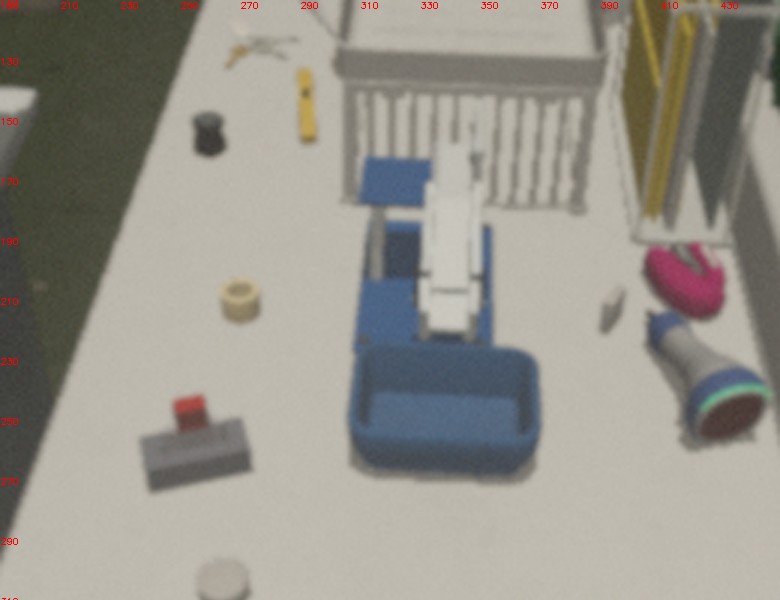

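View pics/top0z.png

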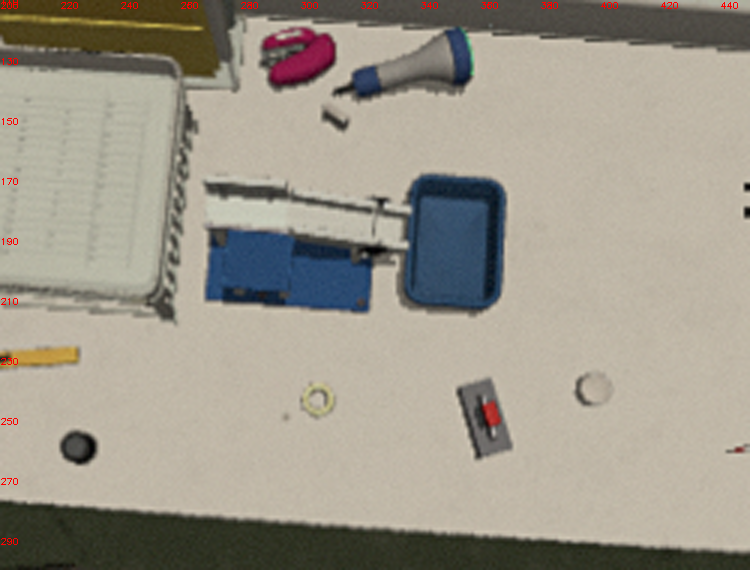

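View pics/top0.png

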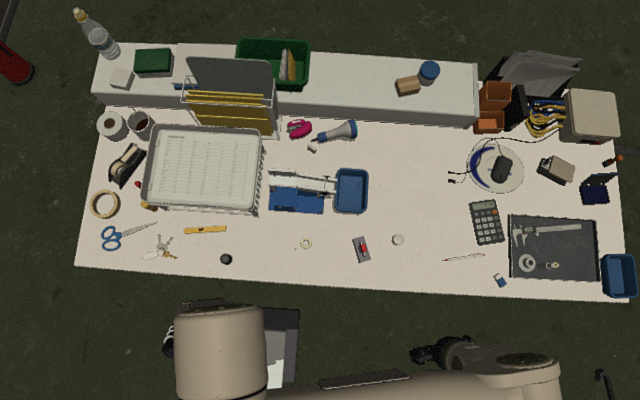

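```bash
cat > h.py <<'E'
import numpy as np, cv2
from scipy.optimize import least_squares
def proj(cam,P):
    P=np.atleast_2d(P); V=cam['view']; Q=P@V[:3,:3].T+V[:3,3]
    u=Q[:,:2]/Q[:,2:]; r2=(u**2).sum(1,keepdims=True); u=u*(1+cam['k1']*r2)
    return u@cam['mtx'][:2,:2].T+cam['mtx'][:2,2]
def ray(cam,px):
    q=(np.array(px,float)-cam['mtx'][:2,2])/cam['mtx'][0,0]; u=q.copy()
    for _ in range(20): u=q/(1+cam['k1']*(u@u))
    R=cam['view'][:3,:3]; return -R.T@cam['view'][:3,3], R.T@np.r_[u,1]
def onz(cam,px,z):
    o,d=ray(cam,px); return o+d*(z-o[2])/d[2]
def tri(pairs):
    A=np.zeros((3,3));b=np.zeros(3)
    for cam,px in pairs:
        o,d=ray(cam,px); d/=np.linalg.norm(d); M=np.eye(3)-np.outer(d,d); A+=M;b+=M@o
    return np.linalg.solve(A,b)
def crop(img,box,f,name,cams=None,lines=(),pts=()):
    x0,y0,x1,y1=box; i=cv2.resize(img[y0:y1,x0:x1],None,fx=f,fy=f,interpolation=cv2.INTER_CUBIC)
    T=lambda p:tuple(int(round(v)) for v in ((p[0]-x0+.5)*f-.5,(p[1]-y0+.5)*f-.5))
    for a,b,c in lines: cv2.line(i,T(a),T(b),c,1,cv2.LINE_AA)
    for p,c in pts: cv2.drawMarker(i,T(p),c,0,8,1)
    for k in range(x0,x1,10):cv2.putText(i,str(k),T((k,y0+2)),0,.35,(0,0,255),1)
    for k in range(y0,y1,10):cv2.putText(i,str(k),T((x0,k)),0,.35,(0,0,255),1)
    cv2.imwrite(name,i)
S,C=np.sin(np.radians(18)),np.cos(np.radians(18))
def model():  # in deck_mid axes (m)
    L=[];m=.001
    def poly(P,c,close=True):
        P=[np.array(p)*m for p in P]
        for a,b in zip(P,P[1:]+(P[:1] if close else [])): L.append((a,b,c))
    poly([(-35,-32,0),(27,-32,0),(27,38,0),(-35,38,0)],(0,255,255))
    zf=-.3
    poly([(30.5,-22,zf),(30.5,63,zf),(61.5,63,zf),(61.5,-22,zf)],(0,255,0))
    poly([(61.5,-22,49.5),(61.5,63,49.5)],(255,0,255),False)
    def ch(x,s,h): return (x,-22-s*C-h*S,zf-s*S+h*C)   # s downhill along floor, h square to floor
    for x in(30.5,61.5):
        poly([ch(x,0,0),ch(x,120,0)],(0,255,0),False); poly([ch(x,0,26),ch(x,120,26)],(255,255,0),False)
    poly([ch(22,91,26),ch(70,91,26),ch(70,99,26),ch(22,99,26)],(0,0,255))
    poly([ch(22,91,0),ch(70,91,0),ch(70,99,0),ch(22,99,0)],(0,128,255))
    return L
def tf(p,P): # p=x,y,z,yaw of deck_mid
    c,s=np.cos(p[3]),np.sin(p[3]); R=np.array([[c,-s,0],[s,c,0],[0,0,1]]); return np.atleast_2d(P)@R.T+np.array(p[:3])
E
python3 - <<'E'
from workcell import env
from h import *
import pickle
cams={}
for c in('side','top'):
    r=env.read_camera(c); 
    r['cut']={}
    for t in('feeder','stop_blade','blade_rest','bushing','loupe','knob_part','gauge'):
        r['cut'][t]=env.cut_out(c,t)[:2]
    cams[c]=r
pickle.dump(cams,open('c0.pkl','wb'))
top,side=cams['top'],cams['side']
print('deck corners top', [onz(top,p,.0995) for p in[(297.5,189),(273,187),(297,208)]])
p=[.50,.2,.0995,0]
a=onz(top,(297.5,189),.0995); b=onz(top,(273,187),.0995)
p[0]=(a[0]+b[0])/2-.027; p[1]=(a[1]+b[1])/2-.003;print(p)
for n,box,f in(('top',(262,160,362,220),8),('side',(295,140,375,240),6)):
    L=[(proj(cams[n],tf(p,a))[0],proj(cams[n],tf(p,b))[0],c) for a,b,c in model()]
    crop(cams[n]['color'],box,f,f'pics/{n}_f.png',lines=[])
    crop(cams[n]['color'],box,f,f'pics/{n}_g.png',lines=L)
E
```

```text
deck corners top [array([ 0.59116045, -0.16769226,  0.0995    ]), array([ 0.59217256, -0.09077103,  0.0995    ]), array([ 0.53084811, -0.17097238,  0.0995    ])]
[np.float64(0.5646665080010537), np.float64(-0.13223164584722946), 0.0995, 0]
```

View pics/top_f.png

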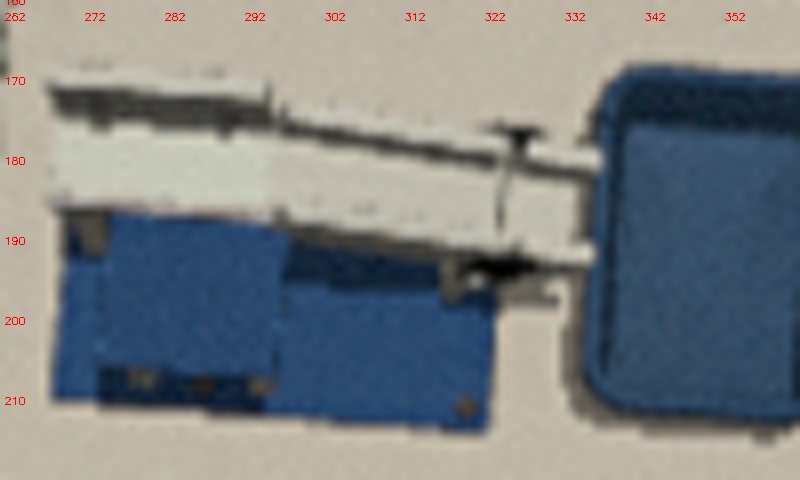

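View pics/top_g.png

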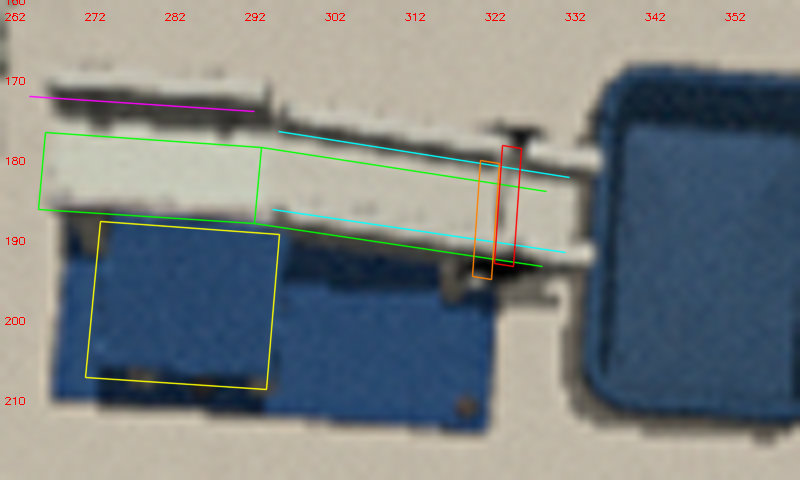

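View pics/side_f.png

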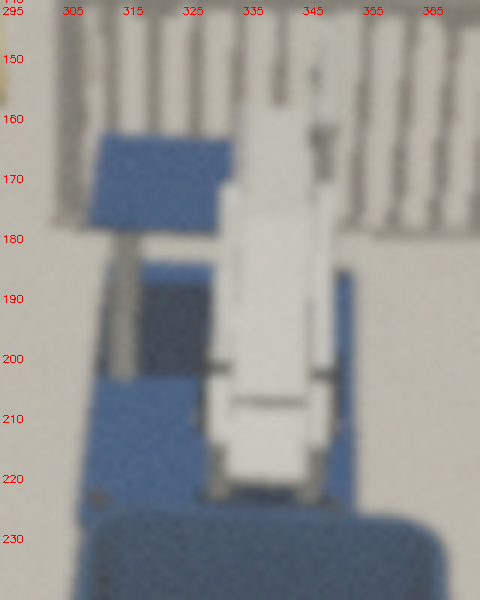

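View pics/side_g.png

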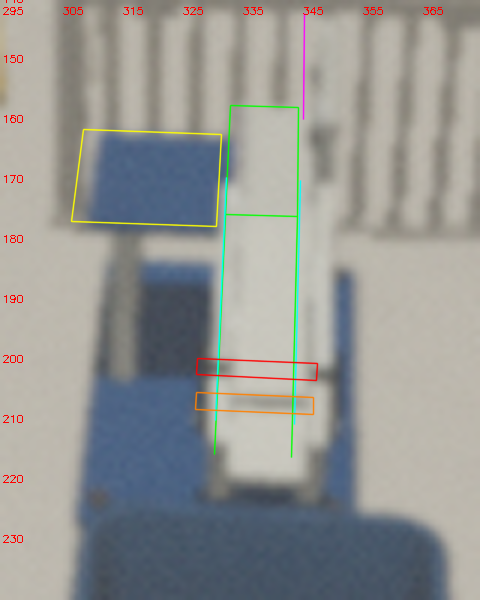

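```bash
cat > fit.py <<'E'
from h import *
import pickle
cams=pickle.load(open('c0.pkl','rb'))
ch=lambda x,s,h:(x,-22-s*C-h*S,-.3-s*S+h*C)
cor=[('top',(273.8,205.3),(-35,38,0)),('top',(295.6,206.3),(-35,-32,0)),('top',(268.4,170.6),(61.5,63,49.5)),
('side',(311.7,162.1),(-35,38,0)),('side',(309.6,177.2),(-35,-32,0)),('side',(330.9,178.2),(27,-32,0)),('side',(333.2,162.9),(27,38,0)),
('side',(339.3,206.6),ch(46,95,0)),('side',(330.9,200.9),ch(28,95,26)),('side',(348.2,202.1),ch(64,95,26)),
('side',(333.2,206.4),ch(30.5,95,0)),('side',(345.4,206.9),ch(61.5,95,0)),('top',(324.5,180.5),ch(46,91.5,0))]
def res(q):
    r=[]
    for n,px,P in cor:
        e=proj(cams[n],tf(q[:4],np.array(P)*.001))[0]+(q[4:6] if n=='top' else q[6:8])-px; r+=list(e/.6)
    return np.r_[r,(q[2]-.0995)/.0007,q[4:]/.6]
s=least_squares(res,[.565,-.132,.0995,0,0,0,0,0]); q=s.x
if __name__=='__main__':
    print(np.round(q,4),np.round(np.sqrt(np.diag(np.linalg.inv(s.jac.T@s.jac)))[:4],4))
    print(np.round(s.fun[:-5].reshape(-1,2)*.6,2))
    for n,box,f in(('top',(262,160,362,220),8),('side',(295,140,375,240),6)):
        o=q[4:6] if n=='top' else q[6:8]
        L=[(proj(cams[n],tf(q,a))[0]+o,proj(cams[n],tf(q,b))[0]+o,c) for a,b,c in model()]
        crop(cams[n]['color'],box,f,f'pics/{n}_h.png',lines=L)
    for nm,P in(('slot',ch(46,95,0)),('mouth',ch(46,95,26)),('lip',(28.5,0,2.5))): print(nm,tf(q,np.array(P)*.001)[0].round(4))
    np.save('q.npy',q)
E
python3 fit.py
```

```text
[ 0.5705 -0.1358  0.0997  0.0099  0.7362 -0.6864 -0.2529 -0.3573] [0.0013 0.0016 0.0007 0.0063]
[[ 0.58 -0.99]
 [ 1.36 -0.63]
 [-1.28 -1.33]
 [-1.69 -0.53]
 [-1.23 -0.26]
 [ 1.79 -0.42]
 [-0.06 -0.55]
 [ 0.22  0.7 ]
 [ 1.5   0.39]
 [-0.72 -0.27]
 [-0.03  0.67]
 [ 0.48  0.63]
 [-1.4   3.64]]
slot [ 0.6176 -0.2477  0.07  ]
mouth [ 0.6177 -0.2558  0.0947]
lip [ 0.599  -0.1356  0.1022]
```

```bash
python3 -c "
import cv2,numpy as np
a=cv2.imread('pics/top_h.png')[:,:560];b=cv2.imread('pics/side_h.png')
"
```

```text
(no output)
```

View pics/top_h.png

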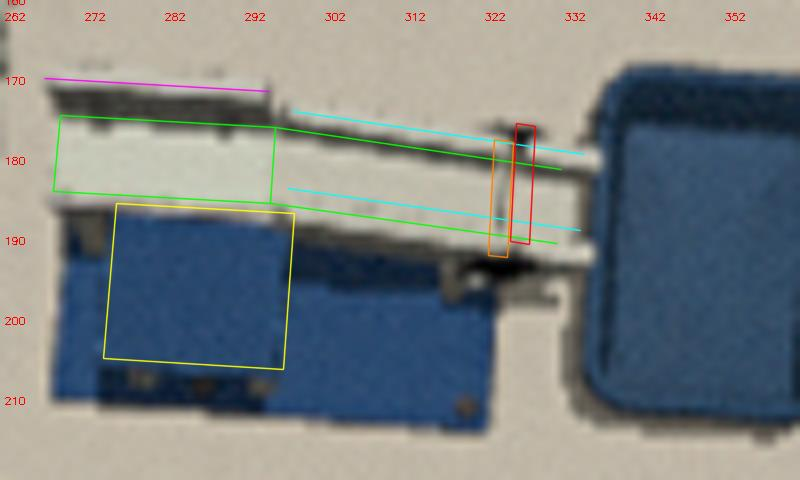

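View pics/side_h.png

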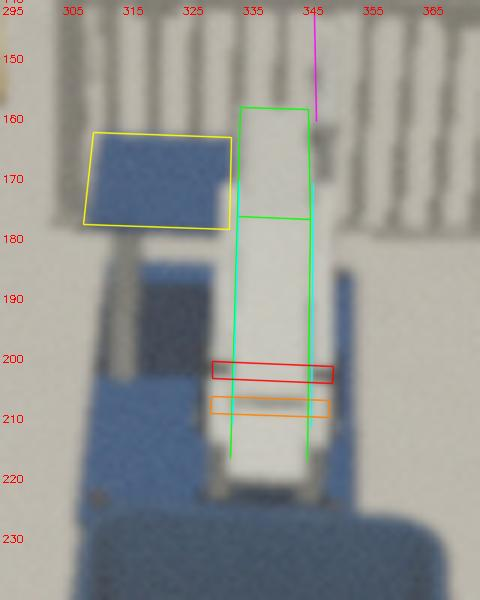

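Run:
```python
from h import *
import pickle
cams=pickle.load(open('c0.pkl','rb'))
crop(cams['top']['color'],(264,165,340,215),10,'pics/t10.png')
crop(cams['side']['color'],(300,150,360,210),10,'pics/s10.png')
```

```text
(no output)
```

View pics/t10.png

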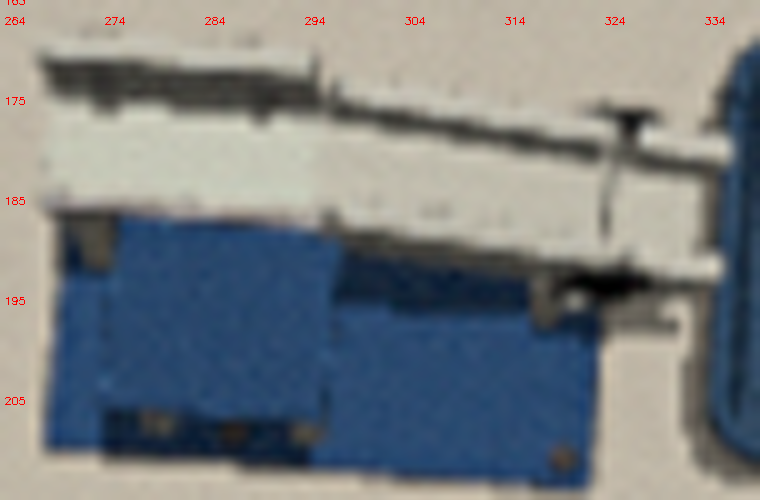

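View pics/s10.png

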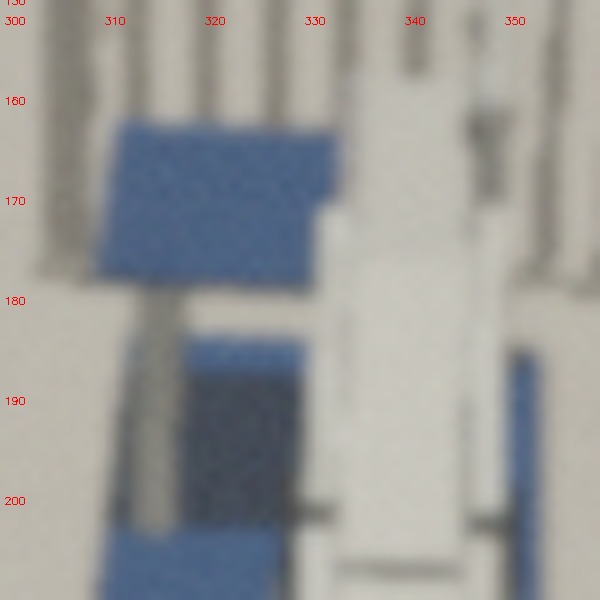

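```bash
python3 - <<'E'
s=open('fit.py').read()
a=s.index('cor=[');b=s.index('def res')
N=None
new='''N=np.nan
cor=[('top',(274.0,N),(-35,38,0)),('top',(273.9,N),(10,38,0)),('top',(296.2,N),(-10,-32,0)),('top',(N,206.0),(-35,0,0)),
('top',(N,170.2),(61.5,40,49.5)),('top',(N,171.3),(61.5,-15,49.5)),('top',(295.3,N),(46,-22,-.3)),
('top',(N,185.5),(26.5,60,2.5)),('top',(N,186.4),(26.5,0,2.5)),('top',(N,174.9),(61.5,40,-.3)),('top',(N,175.9),(61.5,-10,-.3)),
('top',(268,N),(46,63,-.3)),('top',(326,N),ch(64,95,26)),('top',(325,N),ch(28,95,26)),('top',(324,N),ch(46,92,0)),
('side',(N,162.0),(-35,38,0)),('side',(N,177.4),(-35,-32,0)),('side',(N,178.5),(20,-32,0)),('side',(333.3,162.8),(27,38,0)),
('side',(311,162.0),(-35,38,0)),('side',(309,177.2),(-35,-32,0)),
('side',(339.6,206.5),ch(46,95,0)),('side',(339.6,201.35),ch(46,95,26)),('side',(N,200.85),ch(28,95,26)),('side',(N,201.85),ch(64,95,26)),
('side',(N,175.0),(46,-22,-.3)),('side',(N,157.),(46,63,-.3)),
('side',(333.75,N),ch(30.5,95,0)),('side',(345.55,N),ch(61.5,95,0)),]
'''
s=s[:a]+new+s[b:]
s=s.replace("return np.r_[r,","r=np.nan_to_num(np.array(r)); return np.r_[r,").replace("0,0,0,0,0])","0,0,0,0,0],loss='soft_l1')")
open('fit.py','w').write(s)
E
python3 fit.py
```

```text
[ 0.5704 -0.1344  0.0995  0.0068  0.2406  0.0398  0.0608 -0.0265] [0.0014 0.0018 0.0007 0.0088]
[[-0.62  0.  ]
 [ 0.74  0.  ]
 [ 0.35  0.  ]
 [ 0.   -0.23]
 [ 0.    0.2 ]
 [ 0.    0.21]
 [-0.61  0.  ]
 [ 0.   -0.37]
 [ 0.   -0.08]
 [ 0.    0.11]
 [ 0.    0.08]
 [-0.28  0.  ]
 [ 0.28  0.  ]
 [ 0.63  0.  ]
 [-1.68  0.  ]
 [ 0.   -0.37]
 [ 0.   -0.45]
 [ 0.   -0.76]
 [ 0.19 -0.36]
 [-0.61 -0.37]
 [-0.33 -0.25]
 [ 0.07  0.82]
 [ 0.48  0.23]
 [ 0.    0.45]
 [ 0.    0.02]
 [ 0.    0.9 ]
 [ 0.    0.65]
 [-0.42  0.  ]
 [ 0.47  0.  ]]
slot [ 0.6172 -0.2464  0.0698]
mouth [ 0.6173 -0.2544  0.0946]
lip [ 0.5989 -0.1342  0.102 ]
```

View pics/top_h.png

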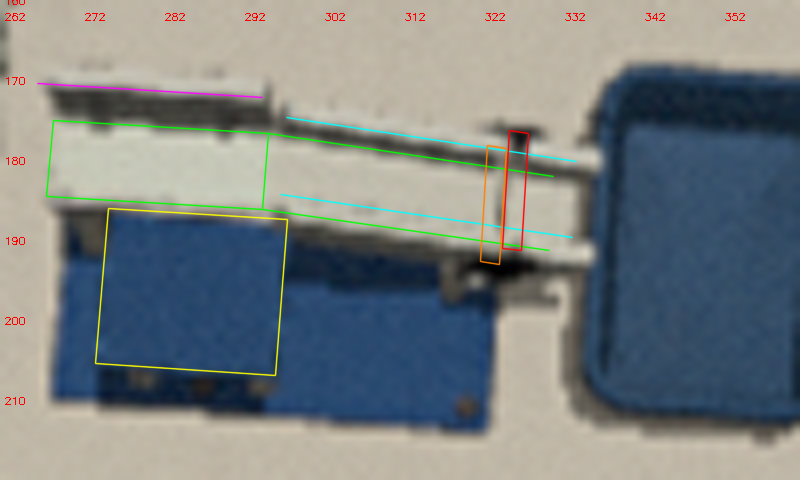

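View pics/side_h.png

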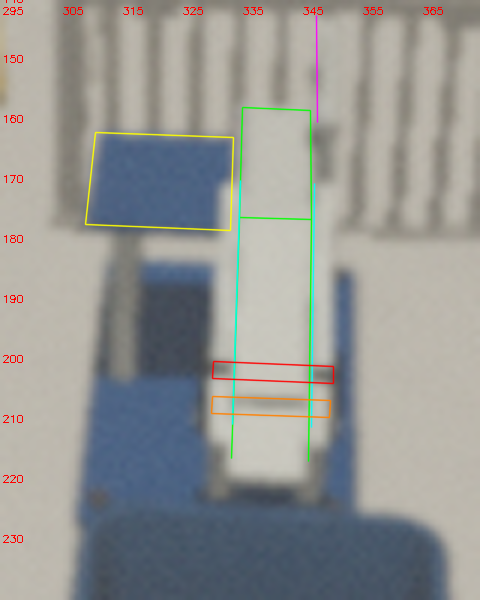

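Run:
```python
from h import *
import pickle
cams=pickle.load(open('c0.pkl','rb')); top,side=cams['top'],cams['side']
for t in('stop_blade','blade_rest','bushing','loupe','knob_part','gauge'):
    for n in('top','side'):
        for d in cams[n]['cut'][t][:1]:
            m=d['region']; ys,xs=np.nonzero(m); print(t,n,round(d['p'],2),d['location'],(xs.min(),xs.max(),ys.min(),ys.max()),len(xs),xs.mean().round(1),ys.mean().round(1))
# red
for n in('top','side'):
    im=cams[n]['color'].astype(int); r=(im[...,2]-im[...,1]>60)
    b=dict(top=(350,236,380,266),side=(235,235,275,275))[n]
    w=np.clip(im[...,2]-np.maximum(im[...,1],im[...,0])-25,0,None).astype(float)[b[1]:b[3],b[0]:b[2]]
    ys,xs=np.mgrid[b[1]:b[3],b[0]:b[2]]; print(n,'red',(xs*w).sum()/w.sum(),(ys*w).sum()/w.sum(),w.sum())
crop(top['color'],(290,230,390,270),8,'pics/tb.png')
crop(side['color'],(230,190,290,280),6,'pics/sb.png')
```

```text
stop_blade top 0.64 [364.0, 246.6] (np.int64(359), np.int64(366), np.int64(242), np.int64(255)) 63 362.8 248.0
stop_blade side 0.74 [250.8, 253.4] (np.int64(243), np.int64(263), np.int64(242), np.int64(260)) 272 252.9 251.7
blade_rest top 0.72 [360.4, 249.5] (np.int64(353), np.int64(369), np.int64(237), np.int64(261)) 211 360.4 249.1
blade_rest side 0.97 [254.4, 264.3] (np.int64(236), np.int64(273), np.int64(249), np.int64(274)) 531 254.5 263.3
bushing top 0.5 [305.9, 241.3] (np.int64(304), np.int64(306), np.int64(239), np.int64(239)) 3 305.0 239.0
bushing side 0.64 [271.4, 209.5] (np.int64(264), np.int64(275), np.int64(203), np.int64(216)) 145 269.5 209.8
loupe top 0.57 [226.8, 256.8] (np.int64(220), np.int64(231), np.int64(254), np.int64(264)) 101 225.7 258.8
loupe side 0.48 [256.6, 153.6] (np.int64(254), np.int64(264), np.int64(147), np.int64(161)) 138 259.3 154.4
knob_part top 0.68 [397.6, 237.1] (np.int64(394), np.int64(403), np.int64(235), np.int64(244)) 86 398.3 239.3
knob_part side 0.62 [263.7, 304.1] (np.int64(255), np.int64(272), np.int64(297), np.int64(313)) 251 263.5 305.0
gauge side 0.56 [396.4, 213.3] (np.int64(390), np.int64(398), np.int64(205), np.int64(219)) 96 393.9 212.0
top red 363.41616766467064 247.50632069194944 3006.0
side red 252.72 244.81358490566038 2650.0
```

View pics/tb.png

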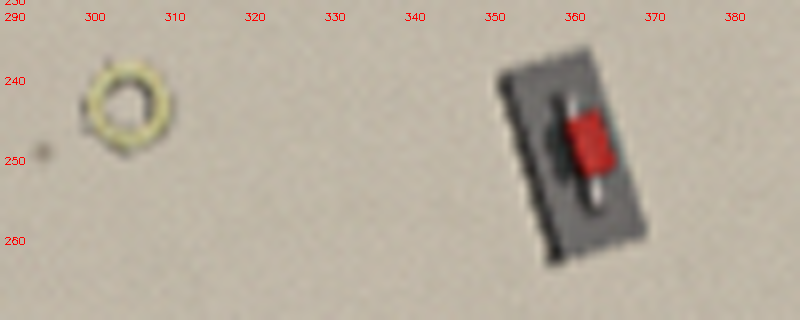

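View pics/sb.png

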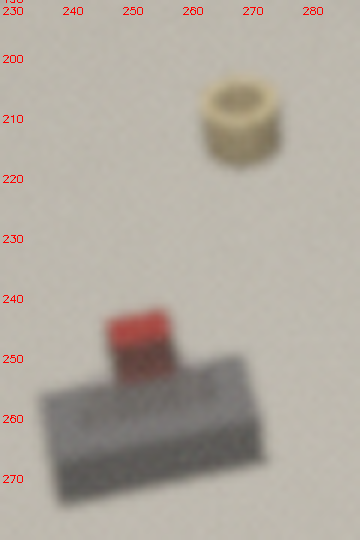

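Run:
```python
from h import *
import pickle
cams=pickle.load(open('c0.pkl','rb')); top,side=cams['top'],cams['side']
T=[onz(top,p,.026)[:2] for p in[(353.7,238.9),(363.1,235.8),(370.2,259.1),(359.6,261.8)]]
Sd=[onz(side,p,.026)[:2] for p in[(236.2,255.6),(270.1,249.1),(273.3,259.6),(239.1,266.4)]]
print(np.round(T,4),np.mean(T,0)); print(np.round(Sd,4),np.mean(Sd,0))
a=T[1]-T[2];b=T[0]-T[3];c=Sd[1]-Sd[0];d=Sd[2]-Sd[3]
for v in(a,b,c,d):print(np.degrees(np.arctan2(v[1],v[0])),np.linalg.norm(v))
print('red top',onz(top,(363.4,247.5),.070))
m=onz(top,(363.4,247.5),.068); 
print('side red top face', onz(side,((107+168)/2/6+229.6,326/6+189.6),.070))
print('bush top', onz(top,(128/8+289.56,105/8+229.56),.026),'side',onz(side,(241/6+229.6,100/6+189.6),.026))
for n,z in(('loupe',.04),('knob_part',.022)):
    for k in('top','side'):print(n,k,onz(cams[k],cams[k]['cut'][n][0]['location'],z/2))
print('gauge',onz(top,(310.5,149.6),.035))
```

```text
[[ 0.4563 -0.3578]
 [ 0.4685 -0.3878]
 [ 0.3951 -0.4138]
 [ 0.3843 -0.3803]] [ 0.42607137 -0.3849049 ]
[[ 0.3854 -0.3805]
 [ 0.4595 -0.3551]
 [ 0.4714 -0.3872]
 [ 0.3985 -0.4123]] [ 0.42869028 -0.38379804]
19.575573352139145 0.07785688948115413
17.333507749747902 0.0754746768809424
18.89843296735378 0.07832390528283434
19.001838340080727 0.07708627344472538
red top [ 0.42652213 -0.38467596  0.07      ]
side red top face [ 0.42751525 -0.38419562  0.07      ]
bush top [ 0.43327635 -0.20331693  0.026     ] side [ 0.43644347 -0.20193557  0.026     ]
loupe top [0.37002271 0.04700855 0.02      ]
loupe side [0.35760394 0.05424257 0.02      ]
knob_part top [ 0.47387793 -0.50353111  0.011     ]
knob_part side [ 0.46581784 -0.49862987  0.011     ]
gauge [ 0.74709631 -0.1966036   0.035     ]
```

```bash
python3 -m pendant '[[[0,0,0],-1,-1],[[0,0,0],-1,-1],[[0,0,0],-1,-1],[[0,0,0],-1,-1],[[0,0,0],-1,-1],[[0,0,0],-1,-1],[[0,0,0],-1,-1],[[0,0,0],-1,-1],[[0,0,0],-1,-1],[[0,0,0],-1,-1],[[0,0,0],-1,-1],[[0,0,0],-1,-1]]' 25
python3 -m pendant '[[[0,0,0],-1,-1],[[0,0,0],-1,-1],[[0,0,0],-1,-1],[[0,0,0],-0.2,-1]]'
cat > go.py <<'E'
import sys,numpy as np
from scipy.spatial.transform import Rotation as Ro
from workcell import env
s=env.get_state(); q=s['orientation']; R=Ro.from_quat([q[1],q[2],q[3],q[0]]).as_matrix()
print('t',round(s['clock'],2),'tcp',np.round(s['tcp_pos'],4),'gap',round(s['finger_gap'],4),'F',np.round(s['wrist_force'],1),'yaw_x',round(np.degrees(np.arctan2(R[1,0],R[0,0])),2),'yaw_y',round(np.degrees(np.arctan2(R[1,1],R[0,1])),2),'z',np.round(R[:,2],3),'j6',round(s['joint_pos'][5],2))
if len(sys.argv)>3:
    d=np.array([float(a) for a in sys.argv[1:4]])-s['tcp_pos']; print('shares of 20mm',np.round(R.T@d/.02,2))
if len(sys.argv)>4: print('turn shares (jaw yaw)',round(((np.degrees(np.arctan2(R[1,1],R[0,1]))-float(sys.argv[4])+90)%180-90)/6,2))
E
python3 go.py .427 -.3845 .1 18.9
```

```text
clock: 3.1
tcp_pos: [0.1758, -0.5475, 0.2313]
orientation: [0.0, 0.707, 0.707, -0.0]
wrist_force: [-0.1, -0.3, -0.4]
finger_gap: 0.0855
clock: 3.6
tcp_pos: [0.1758, -0.5475, 0.2314]
orientation: [0.0, 0.581, 0.814, -0.0]
wrist_force: [0.6, -0.3, -0.4]
finger_gap: 0.0855
t 3.6 tcp [ 0.1758 -0.5475  0.2314] gap 0.0855 F [ 0.6 -0.3 -0.4] yaw_x 109.01 yaw_y 19.01 z [ 0. -0. -1.] j6 -0.16
shares of 20mm [ 3.62 14.53  6.57]
turn shares (jaw yaw) 0.02
```

```bash
python3 -m pendant '[[[0.24,0.97,0],0,-1],[[0.24,0.97,0],0,-1],[[0.24,0.97,0.3],0,-1],[[0.24,0.97,0.5],0,-1],[[0.24,0.97,0.5],0,-1],[[0.24,0.97,0.5],0,-1],[[0.24,0.97,0.5],0,-1],[[0.24,0.97,0.5],0,-1],[[0.24,0.97,0.5],0,-1],[[0.24,0.97,0.5],0,-1],[[0.24,0.97,0.5],0,-1],[[0.24,0.97,0.5],0,-1]]'
python3 -m pendant '[[[0.24,0.97,0.5],0,-1],[[0.24,0.97,0.5],0,-1],[[0.24,0.97,0.5],0,-1],[[0,0,0],0,-1],[[0,0,0],0,-1]]'
python3 go.py .427 -.3845 .046 18.9
cat > snap.py <<'E'
import sys
from workcell import env
from h import *
# snap.py name cam:x0,y0,x1,y1,f ...
for a in sys.argv[2:]:
    n,b=a.split(':'); x0,y0,x1,y1,f=map(int,b.split(','))
    r=env.read_camera(n); cv2.imwrite(f'pics/{sys.argv[1]}_{n}_full.png',r['color'])
    crop(r['color'],(x0,y0,x1,y1),f,f'pics/{sys.argv[1]}_{n}.png')
E
python3 snap.py a top:330,220,390,270,8 side:220,200,290,280,7
```

```text
clock: 5.1
tcp_pos: [0.3783, -0.4165, 0.1346]
orientation: [0.0, 0.581, 0.814, -0.0]
wrist_force: [-0.5, 0.6, -0.0]
finger_gap: 0.0853
clock: 5.72
tcp_pos: [0.4277, -0.3847, 0.1053]
orientation: [0.0, 0.581, 0.814, -0.0]
wrist_force: [-0.6, -0.8, 0.5]
finger_gap: 0.0856
t 5.72 tcp [ 0.4277 -0.3847  0.1053] gap 0.0856 F [-0.6 -0.8  0.5] yaw_x 109.02 yaw_y 19.02 z [-0. -0. -1.] j6 0.37
shares of 20mm [ 0.02 -0.03  2.97]
turn shares (jaw yaw) 0.02
```

View pics/a_top.png

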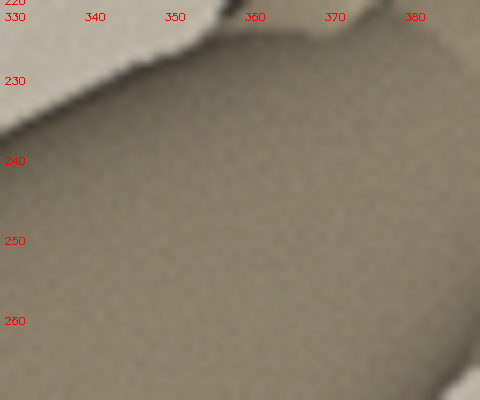

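View pics/a_side.png

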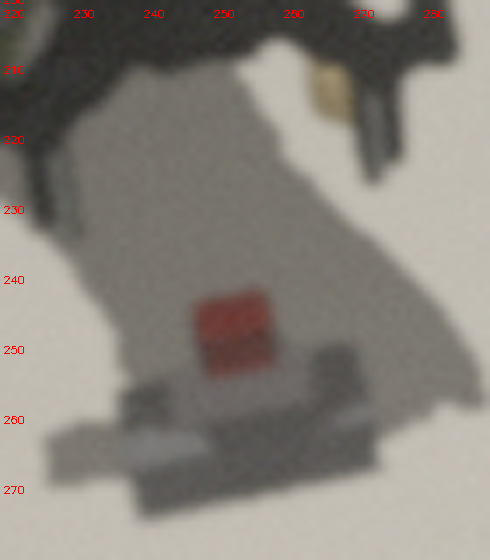

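Run:
```python
from h import *
import pickle
c=pickle.load(open('c0.pkl','rb'))['side']
a=np.radians(19); u=np.array([np.cos(a),np.sin(a),0])
for z in(.105,.118): 
    P=np.array([.4277,-.3847,z]); print(z,proj(c,[P,P+u*.0427,P-u*.0427,P+u*.057,P-u*.057]).round(1))
```

```text
0.105 [[251.1 232.6]
 [270.7 229. ]
 [231.1 236.2]
 [277.2 227.8]
 [224.3 237.4]]
0.118 [[250.5 228.1]
 [270.3 224.5]
 [230.4 231.8]
 [276.9 223.4]
 [223.5 233. ]]
```

```bash
python3 -m pendant '[[[0,-0.03,0.8],0,-1],[[0,0,0.8],0,-1],[[0,0,0.7],0,-1],[[0,0,0.67],0,-1],[[0,0,0],0,-1],[[0,0,0],0,0.2],[[0,0,0],0,0.2],[[0,0,0],0,1],[[0,0,0],0,1],[[0,0,0],0,1],[[0,0,0],0,1]]' 25
python3 go.py .427 -.3845 .046 18.9
python3 snap.py b side:220,200,290,280,7
```

```text
clock: 7.2
tcp_pos: [0.4272, -0.3852, 0.0464]
orientation: [0.0, 0.581, 0.814, -0.0]
wrist_force: [-0.0, -0.2, 4.3]
finger_gap: 0.0231
t 7.2 tcp [ 0.4272 -0.3852  0.0464] gap 0.0231 F [-0.  -0.2  4.3] yaw_x 109.01 yaw_y 19.01 z [ 0.001 -0.001 -1.   ] j6 0.37
shares of 20mm [0.04 0.   0.02]
turn shares (jaw yaw) 0.02
```

View pics/b_side.png

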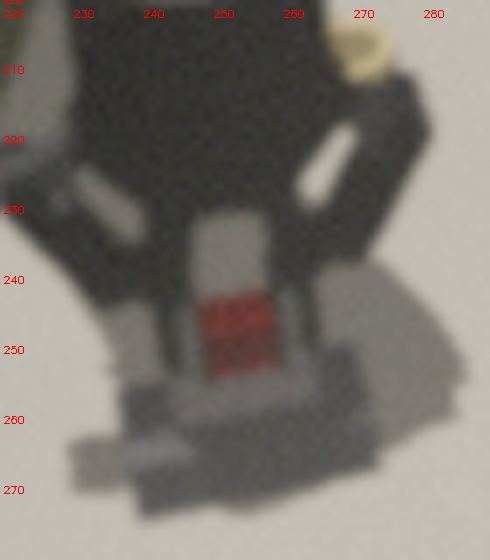

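```bash
python3 -m pendant '[[[0,0,-0.5],0,1],[[0,0,-0.8],0,1],[[0,0,-1],0,1],[[0,0,-1],0,1],[[0,0,-1],0.8,1],[[0,0,-1],0.8,1],[[0,0,-1],0.8,1],[[0,0,0],0.7,1],[[0,0,0],0,1]]'
python3 go.py .617 -.2545 .165 0.5
```

```text
clock: 8.38
tcp_pos: [0.4271, -0.3848, 0.173]
orientation: [0.001, 0.704, 0.71, -0.0]
wrist_force: [0.5, 0.1, -0.7]
finger_gap: 0.0232
t 8.38 tcp [ 0.4271 -0.3848  0.173 ] gap 0.0232 F [ 0.5  0.1 -0.7] yaw_x 90.46 yaw_y 0.46 z [ 0.001 -0.001 -1.   ] j6 0.69
shares of 20mm [6.44 9.55 0.4 ]
turn shares (jaw yaw) -0.01
```

```bash
python3 -m pendant '[[[0.6,0.9,0],0,1],[[0.65,0.95,0],0,1],[[0.65,0.95,0],0,1],[[0.65,0.95,0],0,1],[[0.65,0.95,0],0,1],[[0.65,0.95,0],0,1],[[0.65,0.95,0],0,1],[[0.65,0.95,0],0,1],[[0.65,0.95,0],0,1],[[0.64,1,0.4],0,1],[[0,0,0],0,1],[[0,0,0],0,1]]'
python3 go.py .617 -.2545 .145 0.5
python3 snap.py c side:300,140,380,220,7 top:280,150,380,220,8
```

```text
clock: 9.88
tcp_pos: [0.6159, -0.2545, 0.1633]
orientation: [-0.0, 0.705, 0.71, -0.0]
wrist_force: [0.1, 0.3, -0.4]
finger_gap: 0.0233
t 9.88 tcp [ 0.6159 -0.2545  0.1633] gap 0.0233 F [ 0.1  0.3 -0.4] yaw_x 90.42 yaw_y 0.42 z [-0.001  0.    -1.   ] j6 1.05
shares of 20mm [-0.    0.05  0.92]
turn shares (jaw yaw) -0.01
```

View pics/c_side.png

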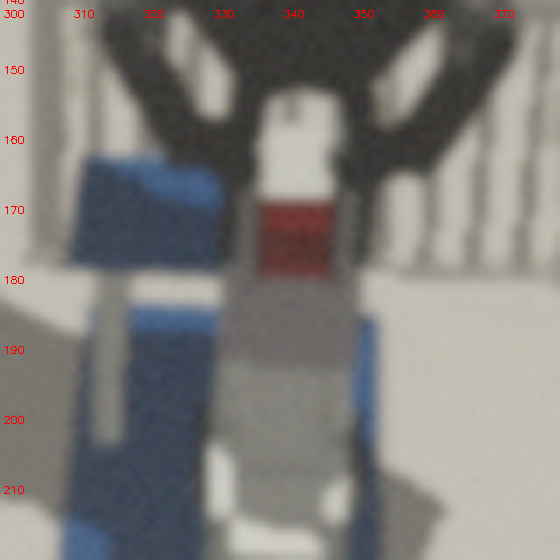

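View pics/c_top.png

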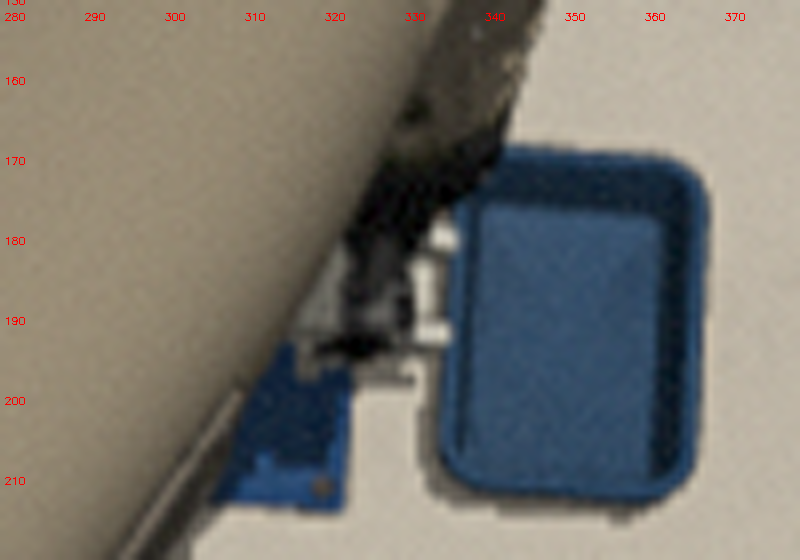

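```bash
python3 - <<'E'
from h import *
import pickle
c=pickle.load(open('c0.pkl','rb'))['side']
P=np.array([.6159,-.2545,.1229]); print(proj(c,[P,P+[.023,0,0],P-[.023,0,0],P+[0,-.0025,0]]).round(2))
P=np.array([.617,-.2545,.0946]); print(proj(c,[P,P+[.001,0,0],P+[0,.001,0]]).round(2), proj(c,[P+[.024,0,0],P-[.024,0,0]]).round(2))
print(proj(c,[[.6172,-.2464,.0698]]))
E
python3 - <<'E'
import cv2,numpy as np
i=cv2.imread('pics/c_side_full.png').astype(int).sum(2)//3
for r in (185,187,189,190,191,192,193): print(r,i[r,325:356])
E
```

```text
[[339.95 192.28]
 [349.75 192.68]
 [330.16 191.87]
 [339.94 192.94]]
[[339.91 201.61]
 [340.33 201.63]
 [339.92 201.35]] [[349.96 202.04]
 [329.88 201.19]]
[[339.61429237 207.36360051]]
185 [104 104 106 107 107 108 110 108 102 104 102 106 102 104 106 105 104 104
 105 105 105 104 104 104 106 103 107 123 145 168 182]
187 [ 85  78  83  85  88  99 104 106 106 104 106 104 108 103 106 104 103 105
 103 106 104 104 108 104 106 104 102 104 126 155 176]
189 [ 70  70  75  72  73  83  98 102 104 105 106 104 104 107 106 103 107 104
 105 106 106 104 103 108 105 105 105 105 124 156 179]
190 [ 73  71  70  74  71  83  98 107 106 110 110 104 105 104 107 107 106 107
 104 106 106 105 106 107 104 107 103 107 122 156 178]
191 [ 69  72  71  70  73  85 106 113 114 117 113 110 110 109 109 109 107 108
 106 107 107 104 106 110 108 108 107 107 126 155 178]
192 [ 69  71  71  72  75  90 110 120 126 125 122 118 116 114 115 115 114 114
 116 112 112 111 109 113 114 106 107 104 125 155 177]
193 [ 70  70  68  73  75  92 114 124 128 129 128 125 125 124 124 124 123 122
 123 121 119 117 119 122 119 114 106 107 127 154 179]
```

```bash
python3 -m pendant '[[[0,0.035,0.6],0,1],[[0,0,0.5],0,1],[[0,0,0.1],0,1],[[0,0,0],0,1]]'
python3 go.py
python3 -m pendant '[[[0,0,0.1],0,1],[[0,0,0.1],0,1],[[0,0,0.1],0,1],[[0,0,0],0,1]]'
python3 go.py
```

```text
clock: 10.48
tcp_pos: [0.6164, -0.2547, 0.1395]
orientation: [-0.0, 0.705, 0.71, -0.0]
wrist_force: [0.7, 0.3, -0.1]
finger_gap: 0.0232
t 10.47 tcp [ 0.6164 -0.2547  0.1395] gap 0.0232 F [ 0.7  0.3 -0.1] yaw_x 90.4 yaw_y 0.4 z [-0.001  0.    -1.   ] j6 1.05
clock: 10.98
tcp_pos: [0.6171, -0.2549, 0.1361]
orientation: [0.001, 0.705, 0.71, 0.0]
wrist_force: [-3.5, 1.3, 8.4]
finger_gap: 0.0233
t 10.97 tcp [ 0.6171 -0.2549  0.1361] gap 0.0233 F [-3.5  1.3  8.4] yaw_x 90.41 yaw_y 0.41 z [ 0.002 -0.001 -1.   ] j6 1.05
```

```bash
python3 -c "
from workcell import env
s=env.get_state();print(s['ft_torque'],s['wrist_force'])"
python3 snap.py d side:310,150,370,220,8
```

```text
[0.2337943  0.54558308 0.0414298 ] [-3.53900459  1.30169388  8.39025818]
```

View pics/d_side.png

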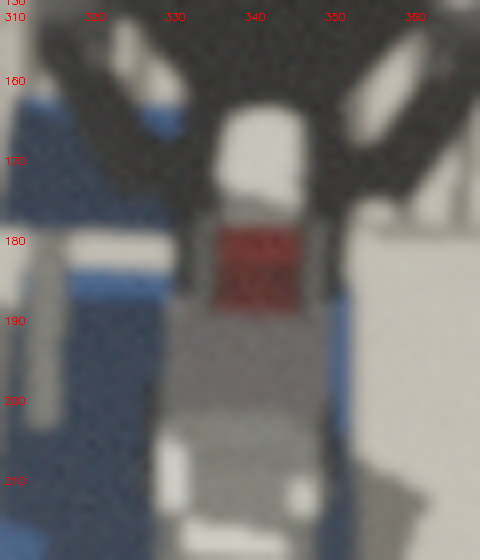

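```bash
for i in 1 2 3; do python3 -m pendant '[[[0,-0.035,0],0,1],[[0,0,0],0,1]]' >/dev/null; python3 go.py; done
```

```text
t 11.28 tcp [ 0.6169 -0.2549  0.1361] gap 0.0235 F [-1.6  0.5  8. ] yaw_x 90.42 yaw_y 0.42 z [ 0.003 -0.001 -1.   ] j6 1.05
t 11.53 tcp [ 0.6168 -0.255   0.1362] gap 0.0233 F [0.8 1.1 6.5] yaw_x 90.42 yaw_y 0.42 z [ 0.004 -0.001 -1.   ] j6 1.05
t 11.78 tcp [ 0.6166 -0.255   0.1362] gap 0.0232 F [2.3 0.2 6.1] yaw_x 90.44 yaw_y 0.44 z [ 0.005 -0.001 -1.   ] j6 1.05
```

```bash
python3 -m pendant '[[[0.05,0.09,-0.25],0,1],[[0.025,0,0],0,1],[[0,0,0],0,1]]' >/dev/null; python3 go.py;  python3 -m pendant '[[[0,0,0.1],0,1],[[0,0,0.1],0,1],[[0,0,0.1],0,1],[[0,0,0],0,1]]' >/dev/null
python3 go.py
```

```text
t 12.15 tcp [ 0.6162 -0.253   0.1385] gap 0.0233 F [0.3 0.5 0. ] yaw_x 90.41 yaw_y 0.41 z [-0.001  0.    -1.   ] j6 1.05
t 12.65 tcp [ 0.6164 -0.2534  0.1365] gap 0.0232 F [-5.5  2.6 16.9] yaw_x 90.4 yaw_y 0.4 z [ 0.002 -0.002 -1.   ] j6 1.05
```

```bash
python3 -c "
from workcell import env
s=env.get_state();print(s['ft_torque'])"; python3 -m pendant '[[[-0.04,-0.075,-0.3],0,1],[[0,0,0],0,1],[[0,0,0],0,1]]' >/dev/null; python3 go.py;  python3 -m pendant '[[[0,0,0.1],0,1],[[0,0,0.1],0,1],[[0,0,0.1],0,1],[[0,0,0],0,1]]' >/dev/null
python3 go.py;python3 -c "
from workcell import env
s=env.get_state();print(s['ft_torque'])"
```

```text
[0.66203304 1.29756109 0.06644889]
t 13.03 tcp [ 0.6147 -0.2539  0.1381] gap 0.0233 F [ 0.   0.  -0.6] yaw_x 90.4 yaw_y 0.4 z [-0.001  0.    -1.   ] j6 1.05
t 13.53 tcp [ 0.615  -0.2542  0.1361] gap 0.0232 F [-6.2  2.3 17.2] yaw_x 90.4 yaw_y 0.41 z [ 0.002 -0.002 -1.   ] j6 1.05
[ 0.61018072  1.31768081 -0.00626671]
```

```bash
python3 -m pendant '[[[0.2,0.07,-0.35],0,1],[[0,0,0],0,1],[[0,0,0],0,1]]' >/dev/null; python3 go.py;  python3 -m pendant '[[[0,0,0.1],0,1],[[0,0,0.1],0,1],[[0,0,0.05],0,1],[[0,0,0],0,1]]' >/dev/null
python3 go.py; for i in 1 2 3 4 5 6; do python3 -m pendant '[[[-0.05,0,0.016],0,1],[[0,0,0],0,1]]' >/dev/null; python3 go.py; done
```

```text
t 13.9 tcp [ 0.6161 -0.2498  0.1391] gap 0.0229 F [-0.6  0.6 -0.8] yaw_x 90.42 yaw_y 0.42 z [-0.001  0.    -1.   ] j6 1.06
t 14.4 tcp [ 0.6163 -0.2501  0.1376] gap 0.0234 F [-5.6  1.1 13.7] yaw_x 90.4 yaw_y 0.4 z [ 0.002 -0.001 -1.   ] j6 1.06
t 14.65 tcp [ 0.6165 -0.2524  0.1368] gap 0.0233 F [-3.6 -1.3 10.3] yaw_x 90.36 yaw_y 0.36 z [ 0.002 -0.003 -1.   ] j6 1.06
t 14.9 tcp [ 0.6166 -0.2527  0.1367] gap 0.0234 F [-3.3  0.5 11.7] yaw_x 90.38 yaw_y 0.38 z [ 0.002 -0.002 -1.   ] j6 1.06
t 15.15 tcp [ 0.6165 -0.2531  0.1367] gap 0.0238 F [-5.1  2.5 14.1] yaw_x 90.4 yaw_y 0.4 z [ 0.002 -0.001 -1.   ] j6 1.05
t 15.4 tcp [ 0.617  -0.255   0.1358] gap 0.0229 F [-1.5 -0.3  9.4] yaw_x 90.38 yaw_y 0.38 z [ 0.003 -0.002 -1.   ] j6 1.05
t 15.65 tcp [ 0.6171 -0.2557  0.1351] gap 0.0231 F [-1.1 -0.6  8. ] yaw_x 90.39 yaw_y 0.39 z [ 0.003 -0.002 -1.   ] j6 1.05
t 15.9 tcp [ 0.6171 -0.2561  0.1348] gap 0.023 F [-2.1  2.1  9.5] yaw_x 90.42 yaw_y 0.42 z [ 0.003 -0.001 -1.   ] j6 1.05
```

```bash
for i in 1 2 3 4 5 ; do python3 -m pendant '[[[-0.05,0,0.016],0,1],[[0,0,0],0,1]]' >/dev/null; python3 go.py; done; python3 snap.py e side:310,150,370,220,8 top:300,160,350,210,10
```

```text
t 16.15 tcp [ 0.6171 -0.259   0.1338] gap 0.0236 F [-1.3 -5.9  4.6] yaw_x 90.34 yaw_y 0.34 z [ 0.002 -0.004 -1.   ] j6 1.05
t 16.4 tcp [ 0.6171 -0.2594  0.1336] gap 0.0235 F [-0.1 -2.9  7. ] yaw_x 90.36 yaw_y 0.36 z [ 0.002 -0.003 -1.   ] j6 1.05
t 16.65 tcp [ 0.6171 -0.2598  0.1336] gap 0.0236 F [-1.7 -0.7  8.7] yaw_x 90.38 yaw_y 0.38 z [ 0.002 -0.002 -1.   ] j6 1.05
t 16.9 tcp [ 0.6171 -0.2601  0.1335] gap 0.0236 F [-1.9 -0.6 11.3] yaw_x 90.41 yaw_y 0.41 z [ 0.003 -0.001 -1.   ] j6 1.04
t 17.15 tcp [ 0.6171 -0.2605  0.1335] gap 0.0236 F [-2.2  1.5 12.9] yaw_x 90.43 yaw_y 0.43 z [ 0.003  0.001 -1.   ] j6 1.04
```

View pics/e_side.png

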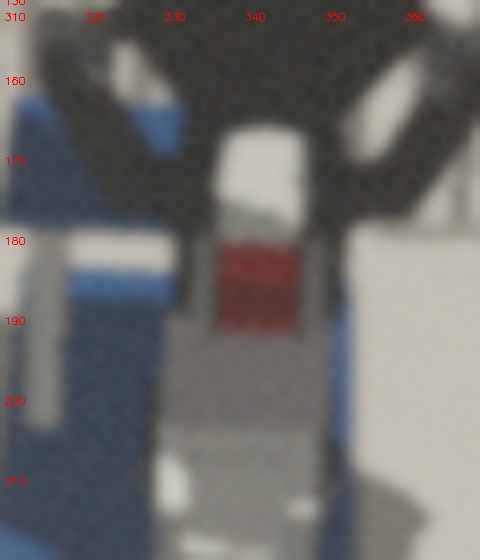

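View pics/e_top.png

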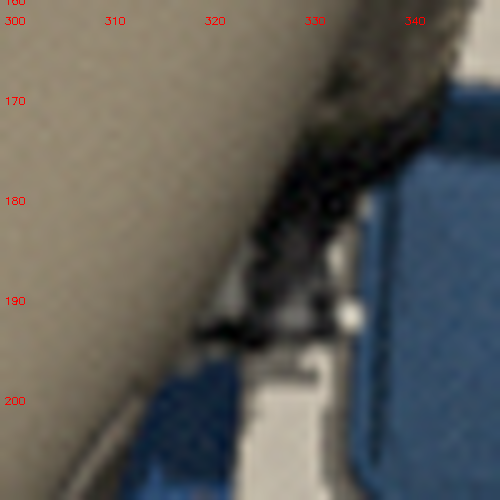

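Run:
```python
from h import *
import pickle
c=pickle.load(open('c0.pkl','rb'))['side']
for n,t in(('c',(.6159,-.2545,.1633)),('d',(.6171,-.2549,.1361)),('e',(.6171,-.2605,.1335))):
    t=np.array(t); print(n,'bottom front',proj(c,[t+[0,-.0025,-.0404]]).round(2),'blk top front/back',proj(c,[t+[0,-.007,.0236],t+[0,.007,.0236],t+[0,-.007,0]]).round(2)[:,1])
    i=cv2.imread(f'pics/{n}_side_full.png').astype(int)
    print(' red', i[160:195,338:342,2].mean(1).round(0)-i[160:195,338:342,1].mean(1).round(0))
    print(' gray', i[186:210,336:344].mean((1,2)).round(0))
    print(' cols', [(r,i[r,326:334].mean(1).round(0),i[r,346:354].mean(1).round(0)) for r in(194,196)])
```

```text
c bottom front [[339.94 192.94]] blk top front/back [171.72 168.15 180.2 ]
 red [ 2.  2.  1.  2.  1.  2.  3.  5. 17. 39. 51. 56. 50. 39. 34. 33. 39. 40.
 36. 26. 11.  4.  4.  5.  4.  4.  5.  4.  4.  4.  4.  4.  2.  1.  2.]
 gray [105. 105. 105. 105. 106. 109. 116. 124. 126. 127. 128. 127. 127. 127.
 128. 128. 128. 127. 127. 124. 122. 121. 125. 127.]
 cols [(194, array([ 72.,  72.,  72.,  76.,  93., 111., 123., 129.]), array([122., 123., 127., 124., 113., 105., 103., 124.])), (196, array([ 70.,  74.,  73.,  80.,  95., 115., 122., 122.]), array([123., 124., 125., 126., 115., 103., 105., 125.]))]
d bottom front [[339.96 202.03]] blk top front/back [181.6  177.98 189.78]
 red [ 2.  1.  0.  2.  2.  2.  1.  3.  2.  3.  3.  2.  1.  1.  2.  2.  2.  9.
 27. 44. 50. 53. 47. 40. 38. 35. 35. 37. 32. 16.  5.  4.  5.  5.  4.]
 gray [ 70.  71.  81.  92. 101. 104. 105. 105. 105. 106. 106. 105. 106. 106.
 109. 116. 123. 127. 127. 126. 122. 122. 124. 128.]
 cols [(194, array([ 74.,  75.,  73.,  74.,  86.,  98., 108., 108.]), array([105., 105., 104., 105., 104., 105., 104., 125.])), (196, array([ 73.,  74.,  73.,  77.,  90., 104., 108., 108.]), array([106., 106., 106., 106., 105., 101., 104., 126.]))]
e bottom front [[339.88 204.37]] blk top front/back [183.98 180.33 192.16]
 red [ 3.  2.  2.  2.  1.  1.  1.  2.  3.  2.  2.  2.  2.  2.  1.  1.  1.  1.
  2. 10. 26. 43. 50. 55. 51. 41. 32. 31. 35. 34. 35. 24. 10.  5.  4.]
 gray [ 68.  67.  68.  70.  76.  87.  99. 104. 105. 105. 106. 106. 107. 105.
 105. 106. 108. 115. 123. 125. 121. 121. 125. 128.]
 cols [(194, array([ 70.,  72.,  72.,  74.,  89., 100., 104., 105.]), array([102., 103., 107., 106., 104., 101., 105., 124.])), (196, array([ 72.,  70.,  71.,  79.,  93., 105., 105., 107.]), array([106., 105., 105., 105., 104., 105., 102., 122.]))]
```

```bash
python3 -m pendant '[[[0.1,0,-0.3],0,1],[[0.08,0.02,-0.05],0,1],[[0,0,0],0,1]]' >/dev/null; python3 go.py .6168 -.2575 .134
```

```text
t 17.62 tcp [ 0.6165 -0.257   0.1376] gap 0.0237 F [ 1.1  0.1 -0.9] yaw_x 90.42 yaw_y 0.42 z [-0.001  0.001 -1.   ] j6 1.05
shares of 20mm [-0.03  0.02  0.18]
```

```bash
for i in 1 2 3 4; do python3 -m pendant '[[[0,0,0.07],0,1],[[0,0,0],0,1]]' >/dev/null; python3 go.py;done
```

```text
t 17.88 tcp [ 0.6165 -0.2573  0.1363] gap 0.0231 F [ 0.1  0.7 -1. ] yaw_x 90.4 yaw_y 0.4 z [-0.001  0.    -1.   ] j6 1.05
t 18.12 tcp [ 0.6167 -0.2574  0.1355] gap 0.0233 F [ 0.5 -0.4 -0.1] yaw_x 90.4 yaw_y 0.4 z [-0. -0. -1.] j6 1.05
t 18.38 tcp [ 0.6169 -0.2575  0.1348] gap 0.0236 F [-1.4  0.6  3.4] yaw_x 90.41 yaw_y 0.41 z [ 0.001 -0.    -1.   ] j6 1.05
t 18.62 tcp [ 0.616  -0.2573  0.1322] gap 0.0233 F [-1.2 -0.8 -2.2] yaw_x 90.39 yaw_y 0.39 z [-0.002  0.    -1.   ] j6 1.05
```

```bash
for i in 1 2 3; do python3 -m pendant '[[[0,0,0.1],0,1],[[0,0,0],0,1]]' >/dev/null; python3 go.py;done
```

```text
t 18.88 tcp [ 0.6159 -0.2571  0.1302] gap 0.0234 F [-3.4  1.3  0.1] yaw_x 90.4 yaw_y 0.4 z [-0.002  0.001 -1.   ] j6 1.05
t 19.12 tcp [ 0.6159 -0.2569  0.1289] gap 0.0229 F [-5.4  1.2  4.2] yaw_x 90.4 yaw_y 0.4 z [-0.001  0.001 -1.   ] j6 1.05
t 19.38 tcp [ 0.6159 -0.2566  0.1271] gap 0.0235 F [-5.2  2.2  5.6] yaw_x 90.41 yaw_y 0.41 z [-0.001  0.001 -1.   ] j6 1.05
```

```bash
for i in 1 2 3; do python3 -m pendant '[[[-0.12,-0.015,0.02],0,1],[[-0.12,0,0.02],0,1]]' >/dev/null; python3 go.py;done
```

```text
t 19.62 tcp [ 0.6159 -0.2599  0.1266] gap 0.0234 F [-5.3  5.8  8.8] yaw_x 90.47 yaw_y 0.47 z [-0.001  0.004 -1.   ] j6 1.04
t 19.88 tcp [ 0.6159 -0.2641  0.1259] gap 0.0236 F [-5.3  7.6  8.9] yaw_x 90.49 yaw_y 0.49 z [-0.     0.005 -1.   ] j6 1.04
t 20.12 tcp [ 0.6158 -0.2689  0.1251] gap 0.0231 F [-4.3  4.5  5.2] yaw_x 90.51 yaw_y 0.51 z [ 0.     0.005 -1.   ] j6 1.03
```

```bash
python3 -m pendant '[[[-0.12,-0.04,0.02],0,1],[[-0.1,-0.02,0.03],0,1],[[0,0,0.1],0,1]]' >/dev/null; python3 go.py; for i in 1 2 3; do python3 -m pendant '[[[0.05,0,0.15],0,1],[[0.05,0,0.15],0,1]]' >/dev/null; python3 go.py;done
```

```text
t 20.5 tcp [ 0.6156 -0.2747  0.1226] gap 0.0236 F [-2.5  5.9  8.1] yaw_x 90.46 yaw_y 0.46 z [ 0.002  0.002 -1.   ] j6 1.02
t 20.75 tcp [ 0.6156 -0.2724  0.1165] gap 0.0234 F [-2.5  5.7  7.6] yaw_x 90.47 yaw_y 0.47 z [ 0.002  0.003 -1.   ] j6 1.03
t 21.0 tcp [ 0.6156 -0.2703  0.1104] gap 0.0235 F [-2.5  5.2  8.3] yaw_x 90.48 yaw_y 0.48 z [ 0.002  0.003 -1.   ] j6 1.03
t 21.25 tcp [ 0.6156 -0.2682  0.1044] gap 0.0231 F [-2.2  6.5  8. ] yaw_x 90.48 yaw_y 0.48 z [ 0.002  0.003 -1.   ] j6 1.03
```

```bash
for i in 1 2 3; do python3 -m pendant '[[[0.025,0,0.07],0,1],[[0,0,0],0,1]]' >/dev/null; python3 go.py;done
```

```text
t 21.5 tcp [ 0.6155 -0.2676  0.1026] gap 0.0237 F [-1.   5.8  6.4] yaw_x 90.48 yaw_y 0.48 z [ 0.002  0.003 -1.   ] j6 1.03
t 21.75 tcp [ 0.6155 -0.2673  0.1017] gap 0.0234 F [-2.5  5.9  7.5] yaw_x 90.48 yaw_y 0.48 z [ 0.002  0.003 -1.   ] j6 1.03
t 22.0 tcp [ 0.6156 -0.2673  0.1016] gap 0.0235 F [-5.4  5.4 13.8] yaw_x 90.46 yaw_y 0.46 z [ 0.003  0.001 -1.   ] j6 1.03
```

```bash
python3 -m pendant '[[[0,0,-0.05],0,0.2],[[0,0,0],0,0],[[0,0,0],0,-0.2],[[0,0,0],0,-0.2],[[0,0,-0.5],0,-0.2],[[0,0,-1],0,-0.2],[[0,0,-1],0,-0.2],[[0,0,-1],0,-1],[[-0.5,-1,0],0,-1],[[-0.5,-1,0],0,-1],[[-0.5,-1,0],0,-1],[[-0.5,-1,0],0,-1]]'; python3 snap.py f side:310,150,370,220,8 top:280,160,360,220,8
```

```text
clock: 23.5
tcp_pos: [0.5345, -0.3098, 0.1709]
orientation: [0.0, 0.705, 0.71, 0.0]
wrist_force: [0.9, -0.3, 0.3]
finger_gap: 0.0854
```

View pics/f_side.png

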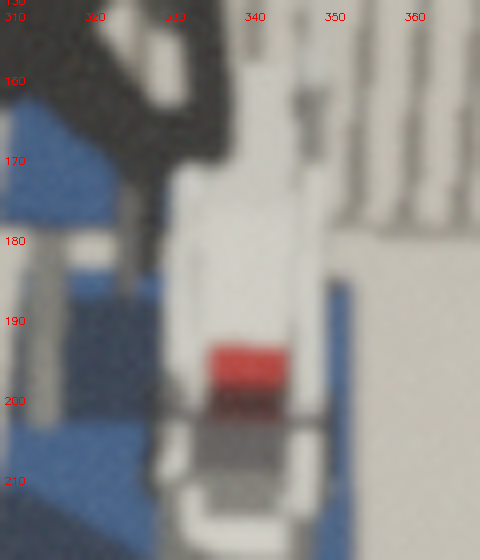

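View pics/f_top.png

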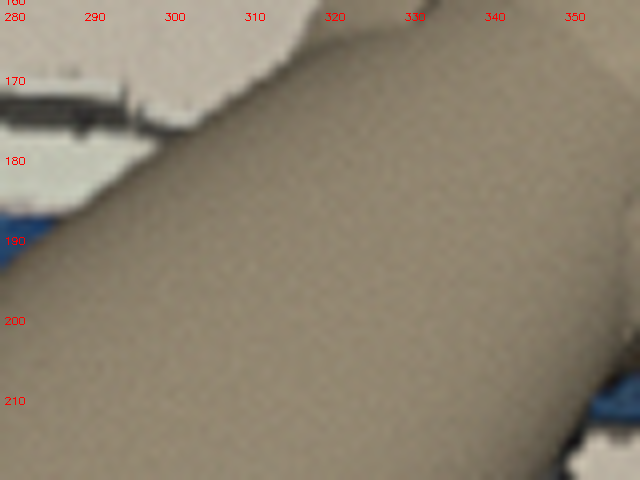

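```bash
python3 -m pendant '[[[0,0,0],-1,-1],[[0,0,0],-1,-1],[[0,0,0],-1,-1],[[0,0,0],-1,-1],[[0,0,0],-1,-1],[[0,0,0],-1,-1],[[0,0,0],-1,-1],[[0,0,0],-1,-1],[[0,0,0],-1,-1],[[0,0,0],-1,-1],[[0,0,0],-1,-1],[[0,0,0],-1,-1]]' 40 >/dev/null;python3 -m pendant '[[[0,0,0],-1,-1],[[0,0,0],-1,-1],[[0,0,0],-1,-1]]'; python3 go.py .4345 -.2027 .06 90.4
```

```text
clock: 25.48
tcp_pos: [0.5355, -0.3092, 0.1704]
orientation: [0.0, -0.005, 1.0, -0.0]
wrist_force: [0.4, 1.8, -0.7]
finger_gap: 0.0855
t 25.48 tcp [ 0.5355 -0.3092  0.1704] gap 0.0855 F [ 0.4  1.8 -0.7] yaw_x -179.38 yaw_y 90.62 z [ 0.001 -0.    -1.   ] j6 -0.66
shares of 20mm [5.   5.38 5.52]
turn shares (jaw yaw) 0.04
```

```bash
python3 -m pendant '[[[0.8,0.9,0],0,-1],[[0.84,0.9,0.8],0,-1],[[0.84,0.9,0.8],0,-1],[[0.84,0.9,1],0,-1],[[0.84,0.9,1],0,-1],[[0.84,0.88,1],0,-1],[[0,0,0.9],0,-1],[[0,0,0],0,-1],[[0,0,0],0,-1]]' >/dev/null; python3 go.py .4345 -.2027 .004 90.4
python3 snap.py g side:240,180,300,240,8 top:290,160,350,200,8
```

```text
t 26.6 tcp [ 0.4352 -0.2029  0.0609] gap 0.0854 F [-0.  -0.3  0.9] yaw_x -179.59 yaw_y 90.41 z [ 0.001 -0.001 -1.   ] j6 -0.61
shares of 20mm [0.04 0.01 2.85]
turn shares (jaw yaw) 0.0
```

View pics/g_side.png

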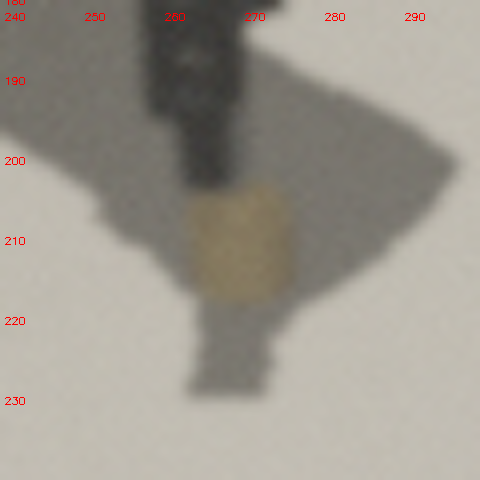

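View pics/g_top.png

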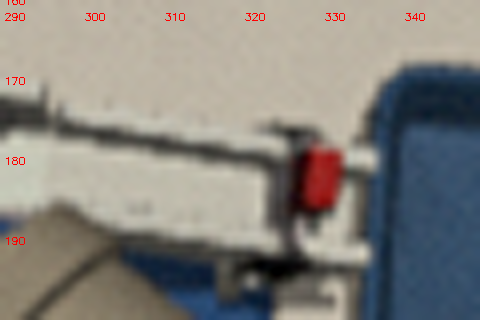

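Run:
```python
from h import *
import pickle
c=pickle.load(open('c0.pkl','rb'))['side']
print(proj(c,[[.4352,-.2029-.0427-.01,.074],[.4352,-.2029-.0427-.01,.09],[.4345,-.2027,.013],[.4345,-.2027,.026],[.4345,-.2197,0]]).round(1))
```

```text
[[264.8 205.3]
 [264.4 200.2]
 [269.3 210.2]
 [269.  206.4]
 [268.7 218.2]]
```

```bash
python3 -m pendant '[[[0,0,1],0,-1],[[0,0,0.9],0,-1],[[0,0,0.6],0,-1],[[0,0,0.25],0,-0.3],[[0,0,0],0,0.1],[[0,0,0],0,1],[[0,0,0],0,1],[[0,0,0],0,1],[[0,0,-0.3],0,1],[[0,0,-1],0,1],[[0,0,-1],0,1],[[0,0,-1],0,1]]' 40 ; python3 go.py .4345 -.2027 .13
```

```text
clock: 28.2
tcp_pos: [0.4341, -0.2023, 0.0719]
orientation: [-0.0, -0.004, 1.0, -0.0]
wrist_force: [1.1, -0.2, -0.4]
finger_gap: 0.0318
t 28.2 tcp [ 0.4341 -0.2023  0.0719] gap 0.0318 F [ 1.1 -0.2 -0.4] yaw_x -179.59 yaw_y 90.41 z [-0. -0. -1.] j6 -0.61
shares of 20mm [-0.02 -0.02 -2.91]
```

```bash
python3 - <<'E'
from h import *
import pickle
c=pickle.load(open('c0.pkl','rb'))
print(onz(c['side'],(320,178),0),onz(c['side'],(380,180),0))
for z in(.1,.15,.2): print(z,onz(c['top'],(262,185),z),onz(c['side'],(320,136),z))
E
python3 go.py .561 -.137 .165
```

```text
[ 0.55913054 -0.03299198  0.        ] [ 0.73576778 -0.0308313   0.        ]
0.1 [ 0.59605393 -0.05583997  0.1       ] [0.55420791 0.03881009 0.1       ]
0.15 [ 0.58353654 -0.06390335  0.15      ] [ 0.5579543  -0.04613711  0.15      ]
0.2 [ 0.57101915 -0.07196672  0.2       ] [ 0.56170069 -0.13108431  0.2       ]
t 28.2 tcp [ 0.4341 -0.2023  0.0719] gap 0.0318 F [ 1.1 -0.2 -0.4] yaw_x -179.59 yaw_y 90.41 z [-0. -0. -1.] j6 -0.61
shares of 20mm [-6.37  3.22 -4.66]
```

```bash
python3 -m pendant '[[[0,0,-1],0,1],[[-0.5,0.3,-1],0,1],[[-0.8,0.4,-1],0,1],[[-0.9,0.45,-1],0,1],[[-0.9,0.45,0],0,1],[[-0.9,0.45,0],0,1],[[-0.9,0.45,0],0,1],[[-0.9,0.45,0],0,1],[[-0.57,0.27,0],0,1],[[0,0,0.6],0,1],[[0,0,0],0,1],[[0,0,0],0,1]]' >/dev/null; python3 go.py .561 -.137 .106 90.4
python3 snap.py h side:290,120,370,200,7 top:250,160,330,220,8
```

```text
t 29.7 tcp [ 0.5604 -0.1373  0.1388] gap 0.032 F [-0.2  0.6 -1.5] yaw_x -179.63 yaw_y 90.37 z [-0.001  0.    -1.   ] j6 -0.39
shares of 20mm [-0.03  0.01  1.64]
turn shares (jaw yaw) -0.01
```

View pics/h_side.png

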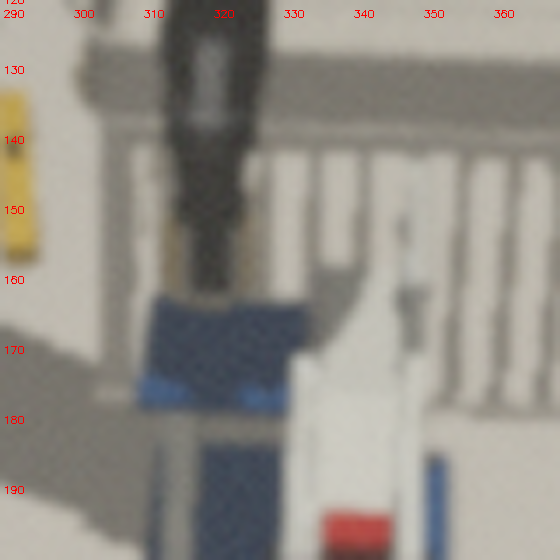

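```bash
python3 -m pendant '[[[0,0,0.7],0,1],[[0,0,0.6],0,1],[[0,0,0.2],0,1],[[0,0,0],0,1]]' >/dev/null; python3 go.py; for i in 1 2; do python3 -m pendant '[[[0,0,0.1],0,1],[[0,0,0],0,1]]' >/dev/null; python3 go.py; done
```

```text
t 30.3 tcp [ 0.5608 -0.1369  0.1084] gap 0.0323 F [ 0.3  0.6 -0. ] yaw_x -179.59 yaw_y 90.41 z [-0.001  0.    -1.   ] j6 -0.39
t 30.55 tcp [ 0.5613 -0.1371  0.1073] gap 0.0324 F [-0.2 -0.2 -0.2] yaw_x -179.59 yaw_y 90.41 z [ 0. -0. -1.] j6 -0.39
t 30.8 tcp [ 0.5615 -0.1372  0.1055] gap 0.0322 F [0.4 0.2 1. ] yaw_x -179.59 yaw_y 90.41 z [ 0.001 -0.    -1.   ] j6 -0.39
```

```bash
python3 -m pendant '[[[0,0,0.06],0,1],[[0,0,0],0,1]]' >/dev/null; python3 go.py; python3 -m pendant '[[[0,0,0],0,0.4],[[0,0,0],0,0.2],[[0,0,0],0,0.1],[[0,0,0],0,0.1],[[0,0,-0.7],0,0.1],[[0,0,-1],0,0.1],[[0,0,-1],0,0.1],[[1,0,0],0,1],[[1,0,0],0,1]]'; python3 go.py; python3 snap.py i side:290,120,370,200,7 top:250,160,330,220,8
```

```text
t 31.05 tcp [ 0.5615 -0.1372  0.1055] gap 0.0327 F [-1.7  0.9  8.3] yaw_x -179.59 yaw_y 90.41 z [ 0.001 -0.001 -1.   ] j6 -0.39
clock: 32.17
tcp_pos: [0.5213, -0.1376, 0.1593]
orientation: [0.001, -0.004, 1.0, -0.0]
wrist_force: [-0.4, 0.2, 0.0]
finger_gap: 0.0026
t 32.17 tcp [ 0.5213 -0.1376  0.1593] gap 0.0026 F [-0.4  0.2  0. ] yaw_x -179.58 yaw_y 90.42 z [ 0.002 -0.001 -1.   ] j6 -0.41
```

View pics/i_side.png

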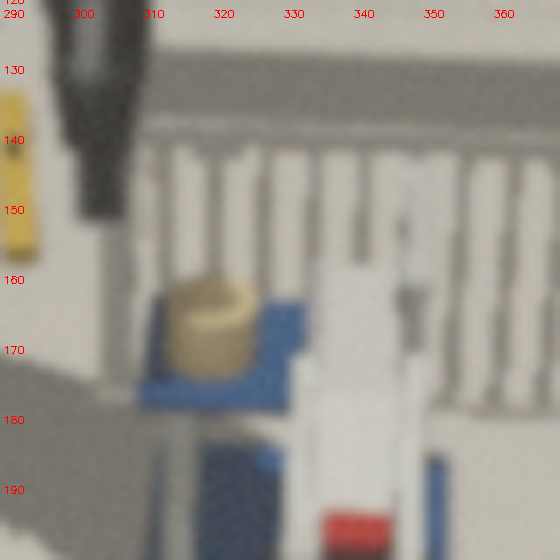

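View pics/i_top.png

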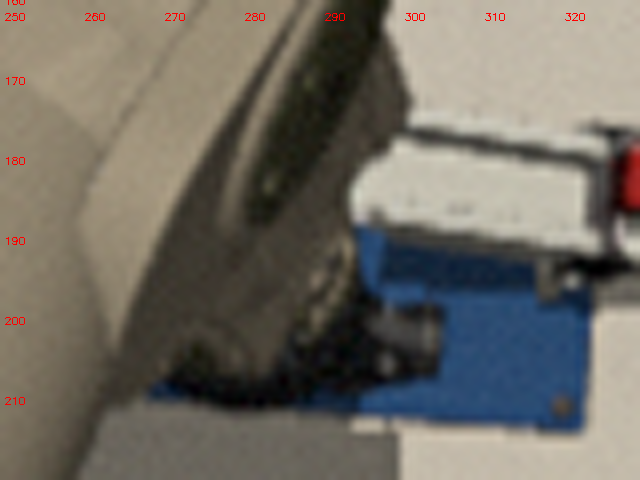

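```bash
python3 -m pendant '[[[0,0,0.8],0,1],[[0,0.03,0.7],0,1],[[0,0,0.65],0,1],[[0,0,0],0,1],[[-0.3,0,0],0,1],[[-0.3,0,0],0,1],[[-0.2,0,0],0,1],[[-0.2,0,0],0,1],[[-0.2,0,0],0,1],[[0,0,0],0,1]]'>/dev/null; python3 go.py .5506 -.1372 .1155; python3 snap.py j side:290,120,370,200,7
```

```text
t 33.52 tcp [ 0.5457 -0.1367  0.115 ] gap -0.0004 F [ 0.4  0.1 -0.3] yaw_x -179.58 yaw_y 90.42 z [ 0.001 -0.    -1.   ] j6 -0.4
shares of 20mm [-0.24 -0.03 -0.02]
```

View pics/j_side.png

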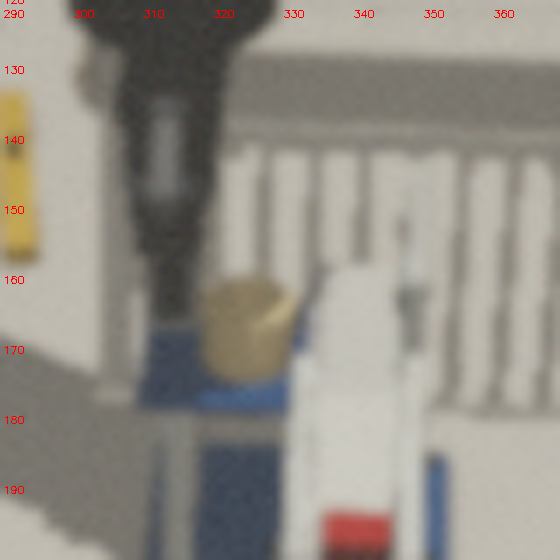

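```bash
python3 -m pendant '[[[-0.15,-0.02,0],0,1],[[-0.1,0,0],0,1],[[0,0,0],0,1]]'>/dev/null; python3 go.py; python3 -m pendant '[[[-0.1,0,-0.1],0,1],[[-0.1,0,-0.15],0,1],[[-0.1,0,-0.15],0,1]]'>/dev/null; python3 go.py;  python3 snap.py k side:290,120,370,200,7
```

```text
t 33.95 tcp [ 0.5504 -0.137   0.1149] gap 0.0001 F [-0.4 -0.2  0.6] yaw_x -179.59 yaw_y 90.41 z [ 0. -0. -1.] j6 -0.39
t 34.33 tcp [ 0.5565 -0.137   0.1232] gap 0.0 F [ 0.2  0.3 -0.5] yaw_x -179.59 yaw_y 90.41 z [ 0. -0. -1.] j6 -0.39
```

View pics/k_side.png

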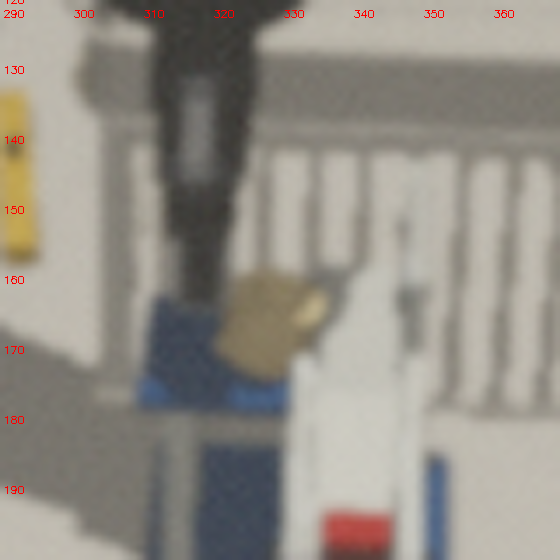

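```bash
python3 -m pendant '[[[-0.13,0,-0.13],0,1],[[-0.13,0,-0.12],0,1],[[-0.13,0,-0.1],0,1]]'>/dev/null; python3 go.py; python3 -m pendant '[[[-0.15,0,-0.1],0,1],[[-0.15,0,-0.08],0,1]]'>/dev/null; python3 go.py;  python3 snap.py l side:290,120,370,200,7
```

```text
t 34.75 tcp [ 0.5643 -0.1369  0.1302] gap 0.0001 F [ 0.1 -0.2 -0.4] yaw_x -179.59 yaw_y 90.41 z [ 0. -0. -1.] j6 -0.38
t 35.0 tcp [ 0.5703 -0.1369  0.1337] gap -0.0001 F [ 0.2 -0.5 -0.9] yaw_x -179.59 yaw_y 90.41 z [ 0. -0. -1.] j6 -0.38
```

View pics/l_side.png

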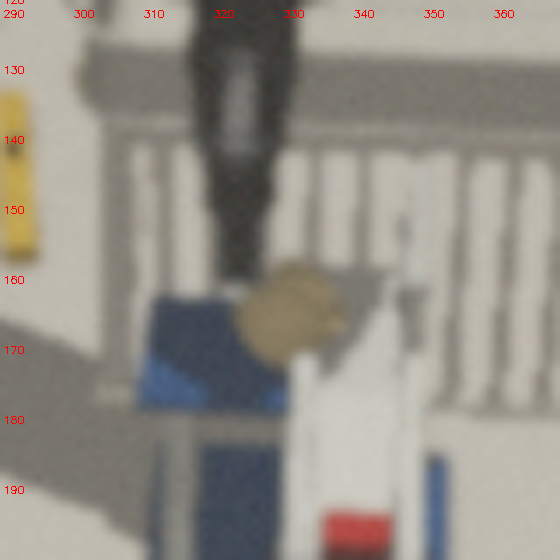

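```bash
python3 -m pendant '[[[-0.18,0,-0.05],0,1],[[-0.18,0,-0.03],0,1],[[-0.18,0,-0.02],0,1]]'>/dev/null; python3 go.py;  python3 snap.py m side:290,120,370,200,7
```

```text
t 35.42 tcp [ 0.5815 -0.1369  0.1363] gap -0.0002 F [-0.5 -0.   5.6] yaw_x -179.59 yaw_y 90.41 z [ 0.001 -0.001 -1.   ] j6 -0.37
```

View pics/m_side.png

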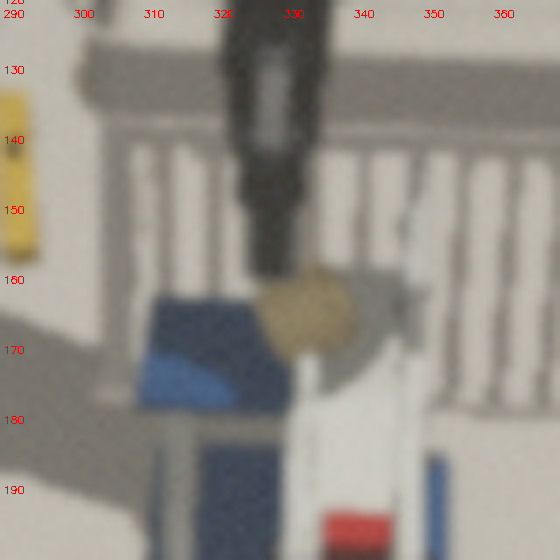

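```bash
python3 -m pendant '[[[-0.2,0,-0.02],0,1],[[-0.2,0,-0.02],0,1],[[-0.2,0,0],0,1]]'>/dev/null; python3 go.py;  python3 snap.py n side:290,120,370,200,7
```

```text
t 35.85 tcp [ 0.5936 -0.1368  0.1368] gap -0.0001 F [1.3 0.3 3.6] yaw_x -179.59 yaw_y 90.41 z [ 0.001 -0.    -1.   ] j6 -0.37
```

View pics/n_side.png

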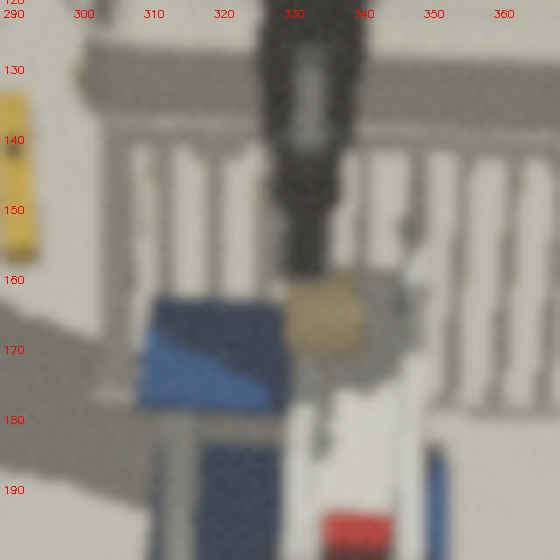

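```bash
python3 -m pendant '[[[0,0,-0.5],0,1],[[0.8,0,-0.2],0,1],[[0.7,0,0],0,1],[[0,0,0.7],0,1],[[0,0,0.9],0,1],[[0,0,0.4],0,1],[[0,0,0],0,1]]'>/dev/null; python3 go.py .591 -.137 .110;  python3 snap.py o side:290,120,370,200,7
```

```text
t 36.77 tcp [ 0.562  -0.1366  0.1092] gap -0.0 F [-0.4  0.2  0.1] yaw_x -179.6 yaw_y 90.4 z [-0.002  0.001 -1.   ] j6 -0.38
shares of 20mm [-1.45 -0.03 -0.04]
```

View pics/o_side.png

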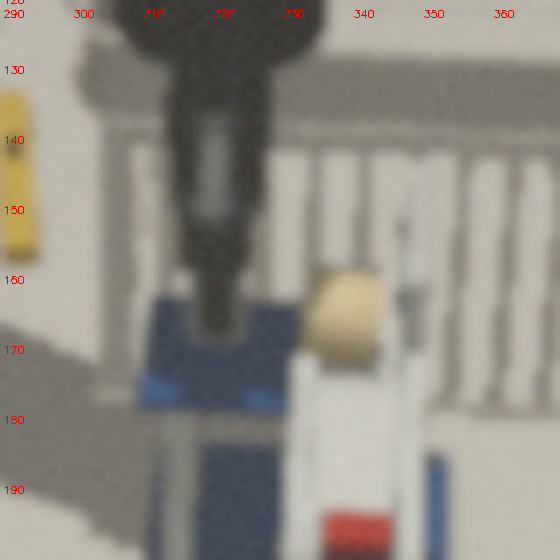

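```bash
python3 -m pendant '[[[-0.5,-0.02,0],0,1],[[-0.4,0,0],0,1],[[-0.3,0,0],0,1],[[-0.15,0,0],0,1],[[-0.1,0,0],0,1],[[0,0,0],0,1]]'>/dev/null; python3 go.py .591 -.137 .110;  python3 snap.py p side:290,120,370,200,7
```

```text
t 37.58 tcp [ 0.5916 -0.137   0.1101] gap -0.0 F [-1.7 -0.6 -0.1] yaw_x -179.59 yaw_y 90.41 z [-0.001  0.    -1.   ] j6 -0.37
shares of 20mm [ 0.03 -0.    0.01]
```

View pics/p_side.png

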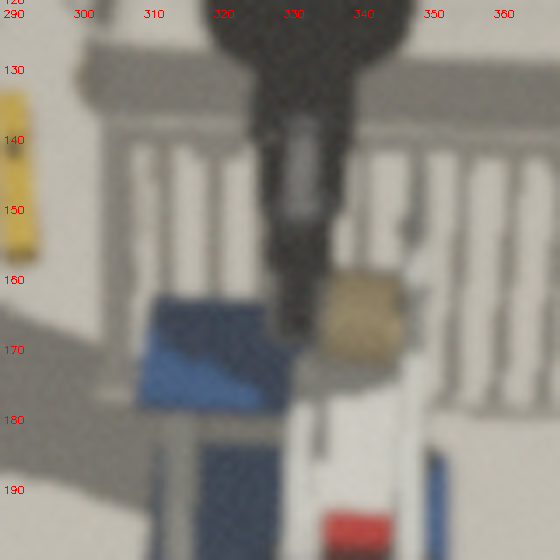

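```bash
python3 -m pendant '[[[0.3,0,-0.3],0,1],[[0,0,-1],0,1],[[0,0.3,-1],0,1],[[-0.4,0.8,0],0,1],[[-0.6,0.8,0],0,1],[[-0.46,0.1,0],0,1],[[0,0,0],0,1],[[0,0,0],0,1]]'>/dev/null; python3 go.py .615 -.098 .112;  python3 snap.py q side:290,120,370,200,7 top:250,150,330,210,8
```

```text
t 38.62 tcp [ 0.6144 -0.097   0.1556] gap 0.0005 F [0.2 0.2 0.4] yaw_x -179.59 yaw_y 90.41 z [-0.001  0.    -1.   ] j6 -0.29
shares of 20mm [-0.03 -0.05  2.18]
```

View pics/q_side.png

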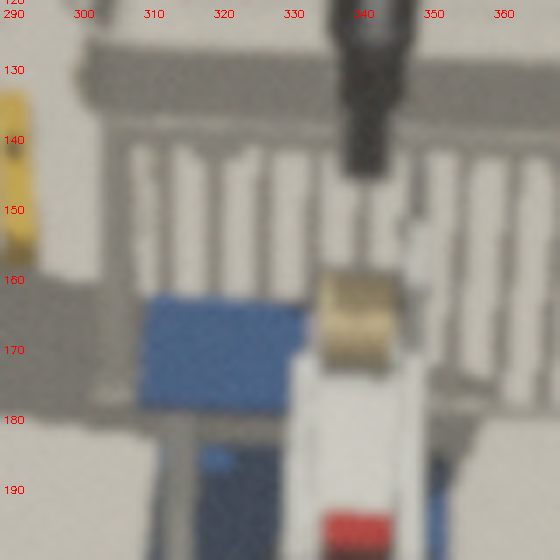

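View pics/q_top.png

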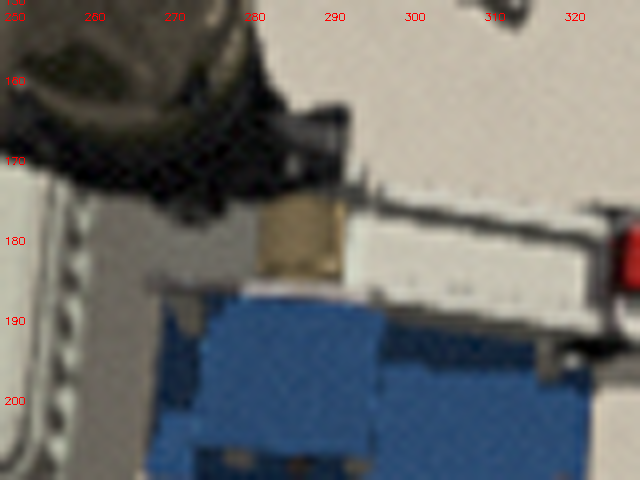

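Run:
```python
from h import *
import pickle
c=pickle.load(open('c0.pkl','rb'))['top']
for p in((281.8,179),(287.3,179),(292.7,179)): print(onz(c,p,.12))
```

```text
[ 0.61436138 -0.11811621  0.12      ]
[ 0.61555563 -0.1350366   0.12      ]
[ 0.61672976 -0.15164383  0.12      ]
```

```bash
python3 -m pendant '[[[-0.03,0,0.7],0,1],[[0,0,0.8],0,1],[[0,0,0.68],0,1],[[0,0,0],0,1],[[0,-0.2,0],0,1],[[0,-0.2,0],0,1],[[0,-0.2,0],0,1],[[0,-0.2,0],0,1],[[0,-0.2,0],0,1]]'>/dev/null; python3 go.py;  python3 snap.py r side:290,140,370,210,7 top:250,150,330,210,8
```

```text
t 39.85 tcp [ 0.6169 -0.114   0.1174] gap -0.0001 F [-4.7 14.9 26.9] yaw_x -179.46 yaw_y 90.54 z [ 0.006  0.005 -1.   ] j6 -0.32
```

View pics/r_side.png

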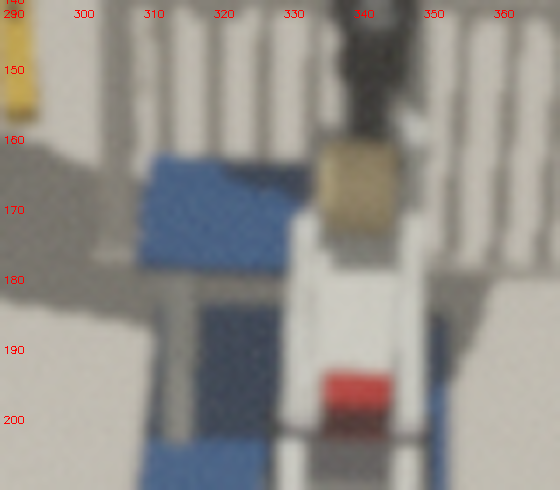

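View pics/r_top.png

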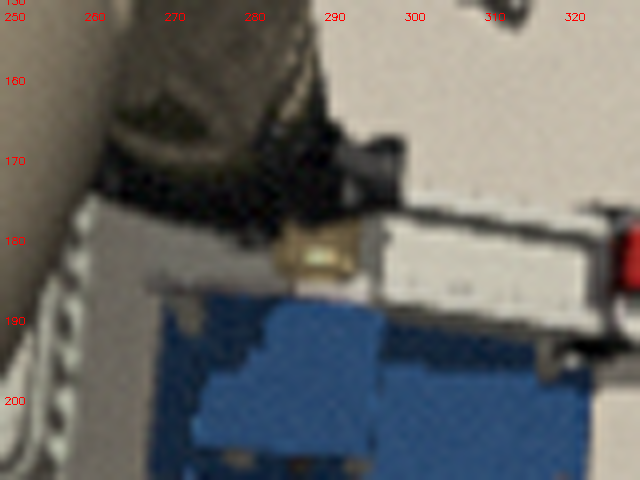

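```bash
python3 -m pendant '[[[0,0.1,-0.3],0,1],[[0,0.05,-0.3],0,1],[[0,0,-0.3],0,1],[[0,0,0],0,1]]'>/dev/null; python3 go.py;  python3 snap.py s side:290,110,370,190,7 top:250,150,330,210,8
```

```text
t 40.45 tcp [ 0.6157 -0.1143  0.1311] gap -0.0001 F [ 0.3  0.2 -1.2] yaw_x -179.61 yaw_y 90.39 z [ 0.001 -0.    -1.   ] j6 -0.32
```

View pics/s_side.png

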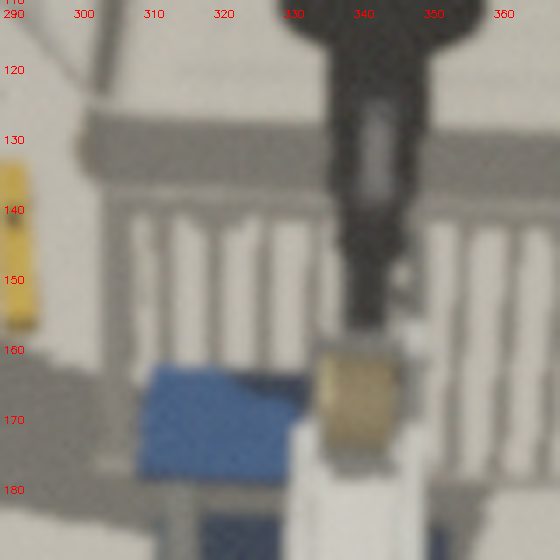

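View pics/s_top.png

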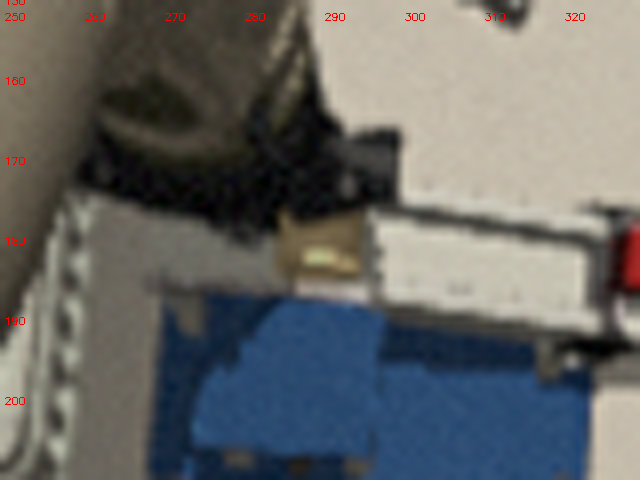

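```bash
python3 -m pendant '[[[0.1,0.3,-0.2],0,1],[[0.16,0.25,0],0,1],[[0,0,0],0,1],[[0,0,0.5],0,1],[[0,0,0.3],0,1],[[0,0,0],0,1]]'>/dev/null; python3 go.py .6105 -.105 .113
```

```text
t 41.3 tcp [ 0.6094 -0.1028  0.1176] gap 0.0001 F [-0.2 -1.2  0.2] yaw_x -179.6 yaw_y 90.4 z [-0.002  0.    -1.   ] j6 -0.3
shares of 20mm [-0.05 -0.11  0.23]
```

```bash
python3 -m pendant '[[[0,0,0.15],0,1],[[0,0,0.08],0,1],[[0,0,0],0,1]]'>/dev/null; python3 go.py; for i in 1 2 3; do python3 -m pendant '[[[0,-0.2,0],0,1],[[0,-0.2,0],0,1]]'>/dev/null; python3 go.py; done
```

```text
t 41.67 tcp [ 0.6101 -0.1029  0.1141] gap 0.0003 F [-0.3  0.2  0.1] yaw_x -179.59 yaw_y 90.41 z [-0. -0. -1.] j6 -0.3
t 41.92 tcp [ 0.6103 -0.1113  0.1144] gap 0.0003 F [-0.4 -0.5 -0.3] yaw_x -179.59 yaw_y 90.41 z [ 0. -0. -1.] j6 -0.32
t 42.17 tcp [ 0.6105 -0.1182  0.115 ] gap -0.0002 F [-2.1  6.6 10.6] yaw_x -179.57 yaw_y 90.43 z [ 0.001  0.002 -1.   ] j6 -0.33
t 42.42 tcp [ 0.6108 -0.124   0.1178] gap -0.0003 F [-7.3 14.2 26.1] yaw_x -179.47 yaw_y 90.53 z [ 0.003  0.005 -1.   ] j6 -0.34
```

```bash
python3 -m pendant '[[[0,0.2,-0.2],0,1],[[0,0.4,0],0,1],[[0,0.3,0],0,1],[[0,0,0.3],0,1],[[0,0,0.2],0,1]]'>/dev/null; python3 go.py;  python3 snap.py t side:290,110,370,190,7 top:250,150,330,210,8
```

```text
t 43.05 tcp [ 0.6098 -0.1089  0.1071] gap 0.0002 F [-0.1 -0.1 -0. ] yaw_x -179.59 yaw_y 90.41 z [-0.001  0.    -1.   ] j6 -0.31
```

View pics/t_side.png

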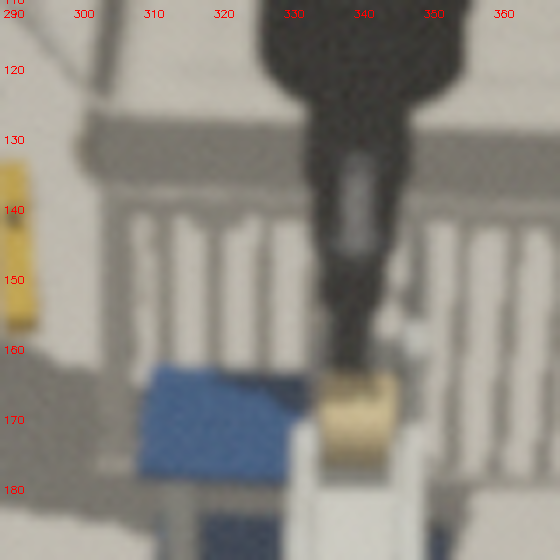

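View pics/t_top.png

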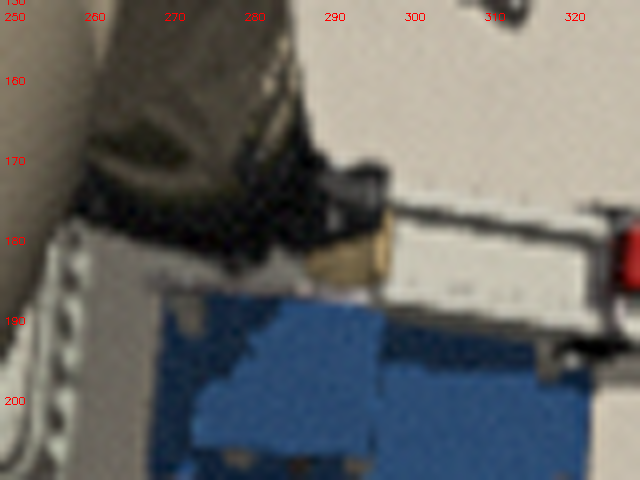

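```bash
python3 -m pendant '[[[0,-0.3,0],0,1],[[0,-0.3,0],0,1],[[0,-0.2,-0.1],0,1],[[0,-0.2,-0.2],0,1]]'>/dev/null; python3 go.py; for i in 1 2; do python3 -m pendant '[[[0,-0.2,-0.2],0,1],[[0,-0.2,-0.2],0,1]]'>/dev/null; python3 go.py; done; python3 snap.py u side:290,130,370,210,7
```

```text
t 43.65 tcp [ 0.6103 -0.1294  0.1144] gap 0.0002 F [-0.3  0.1  0.9] yaw_x -179.61 yaw_y 90.39 z [-0. -0. -1.] j6 -0.34
t 43.9 tcp [ 0.6105 -0.1372  0.1227] gap 0.0001 F [-0.4 -1.2 -1. ] yaw_x -179.59 yaw_y 90.41 z [ 0. -0. -1.] j6 -0.36
t 44.15 tcp [ 0.6105 -0.1452  0.1305] gap -0.0001 F [ 0.1 -0.2  0.3] yaw_x -179.59 yaw_y 90.41 z [ 0. -0. -1.] j6 -0.37
```

View pics/u_side.png

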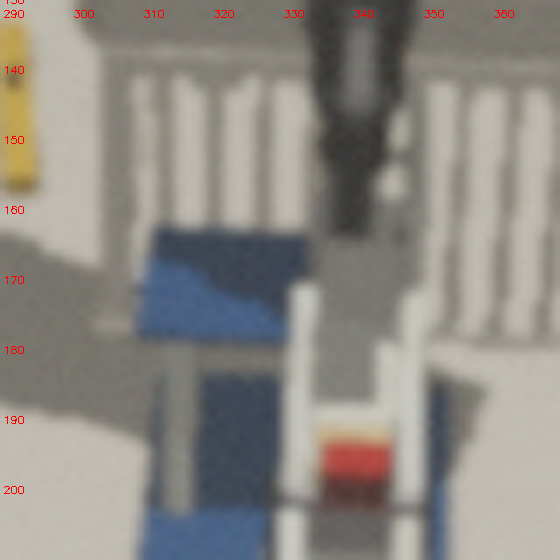

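```bash
python3 -m pendant '[[[0,0,-0.8],0,1],[[0,0,-1],0,1],[[0.5,0,-1],0,1],[[1,0.3,-0.5],0,1],[[1,0.3,0],0,1],[[1,0.3,0],0,1],[[1,0.3,0],0,1],[[1,0.3,0],0,1],[[1,0.3,0],0,1],[[1,0.3,0],0,1],[[0,0,0],0,1]]'; python3 snap.py v side:310,160,370,220,8 top:290,160,350,210,10
```

```text
clock: 45.58
tcp_pos: [0.4589, -0.1035, 0.1973]
orientation: [0.0, -0.004, 1.0, -0.0]
wrist_force: [-0.5, -0.5, -1.1]
finger_gap: -0.0
```

View pics/v_side.png

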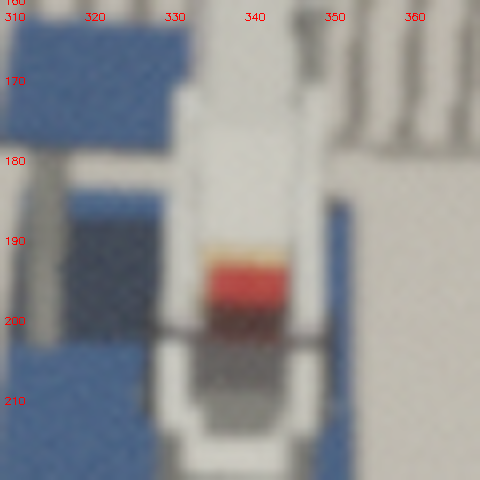

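View pics/v_top.png

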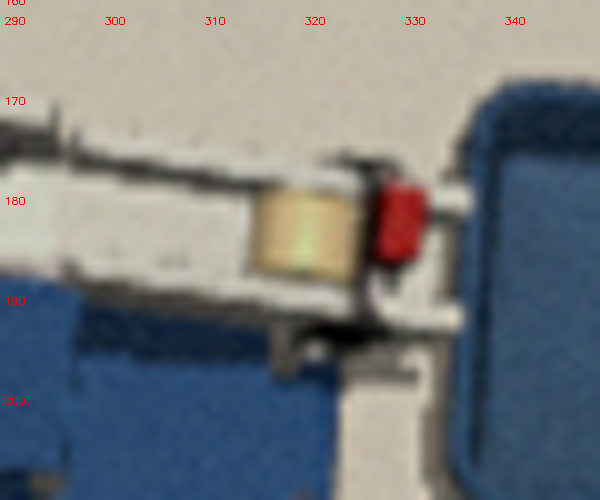

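Run:
```python
from h import *
import pickle
c=pickle.load(open('c0.pkl','rb'))
for s in((.616,-.249,.0698),(.6160,-.251,.0698),(.6172,-.2464,.0698)):
    s=np.array(s); ys=np.array([0,C,S]); zs=np.array([0,-S,C])
    b=s+.018*ys+.0175*zs
    print(s,'bushing cen',proj(c['top'],[b,b+[0,.017,0],b-[0,.017,0]]).round(1).tolist(),'bushtop side',proj(c['side'],[b+[0,.006,.016]]).round(1),'block top',proj(c['top'],[s+.058*zs]).round(1),proj(c['side'],[s+.058*zs+.007*ys,s+.058*zs-.007*ys]).round(1).tolist())
```

```text
[ 0.616  -0.249   0.0698] bushing cen [[320.2, 183.5], [314.9, 183.1], [325.6, 183.8]] bushtop side [[339.9 191.2]] block top [[330.1 181.4]] [[340.0, 192.4], [339.9, 197.4]]
[ 0.616  -0.251   0.0698] bushing cen [[320.9, 183.5], [315.5, 183.1], [326.3, 183.9]] bushtop side [[339.9 191.7]] block top [[330.7 181.4]] [[340.0, 192.9], [339.9, 197.9]]
[ 0.6172 -0.2464  0.0698] bushing cen [[319.4, 183.0], [314.1, 182.7], [324.8, 183.4]] bushtop side [[340.4 190.6]] block top [[329.3 180.9]] [[340.6, 191.7], [340.4, 196.7]]
```

```bash
python3 -c "
from workcell import env
print(env.hand_in()); print(env.get_state()['clock'])"
```

```text
the job is handed in; nothing more can be done
None
the job is handed in; nothing more can be done
```

The job is handed in, at about 46 s of the 72 s allowed. `hand_in` gives no verdict, so I can't say whether it was judged a pass.

- **Blade:** I put the stop blade in the chute's slot, pushed it down until the force showed it standing on the sill, and let it go. In the last picture from each camera its grip block was within about 1 pixel (about 3 mm) of where it should be when home.
- **Bushing:** I stood it on the deck and let it go, tipped it over the lip, squared it in the strip and rolled it down. In the last pictures it lay square across the chute against the blade, about 1 pixel or less from where it should rest.
- **Arm:** It ended clear of everything, with the fingers shut and empty.

**What didn't go smoothly:**
- **Finding the slot:** My camera estimate was about 1 mm off across the chute and 2–3 mm off along it. I had to search for the slot by touch.
- **Rolling the bushing:** The first two pushes stuck, with up to about 27 N upward at the wrist. Raising the fingers while pushing fixed it.

**Not checked:** I didn't measure the bystanders again at the end; the fingers never went near them. I also took no second look to confirm the bushing was at rest. It had been left alone for about 1.4 s before the last pictures.

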